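Take the seed vial out of the dry-storage case

ROBOT

A 7-joint arm with a two-finger parallel gripper is mounted at the origin on a cart in front of the work surface, level with it; the furniture and walls round the work are solid. World frame = base frame: x ahead of the robot, y to its left, z up, the work surface at z = 0. Lengths are in m, angles in rad, forces in N, time in s.
With the tool pointing down it reaches from about 0.425 to 0.825 m from the base axis. Payload 3.6 kg.
Tool frame: the origin (TCP) lies on the centre line of the jaws, within the pads' length; the fingertips stand 14 mm ahead of it and the grasp point (between the pads) lies 5 mm behind it (env.tip_extent is the z of the fingertips in the tool frame, in m); z points along the fingers, x is the direction in which the jaws open and shut, and the axes are right-handed (so a half turn about z gives the same grasp; the last joint's range is limited). The gripper opens to 85 mm and grips with 20 to 120 N. Pads are 22 mm wide; open, the fingers measure 114 mm over their backs; the gripper's body (76 mm by 85 mm) begins 54 mm behind the grasp point. The pads swing forward as they close: fully open they stand 13 mm farther back than shut.
Start: joints at [-1.294, 0.615, -0.013, 1.423, 0.008, 1.103, -0.04], TCP at [0.194, 0.62, 0.245] pointing down, gripper open.
Joint ranges: [-3.12, 3.12], [-0.3, 2.06], [-1.34, 1.32], [0.26, 2.42], [-1.36, 4.5], [0.01, 1.98], [-2.84, 2.84]. Speed limits (rad/s): [2.79, 2.79, 3.14, 3.14, 3.14, 3.14, 3.14].

INTERFACE

Orientations are given as [roll, pitch, yaw] about the fixed x, y, z axes, in that order (R = Rz(yaw) Ry(pitch) Rx(roll)).
In Python, from plant import env gives the robot as it stands.
- The arm moves only by the tool drive_tool, never from a script. Its argument "targets" is a list of rows, each an object of numbers: "gripper": the closure, from 0 (fully open) to 1 (shut); "tx", "ty", "tz": the shift along the tool's x, y, z in mm; "rx", "ry", "rz": the turn, a rotation vector about the tool's x, y, z in rad. A call has exactly 10 rows; each row is the pose to reach, as a shift and turn from the pose measured when the call began, along the tool's axes at that moment; what a row does not reach only later rows make up. A row lasts 1/12 s, in which the tool goes at most 41.7 mm and 7.16 degrees, less where a joint would pass 70% of its speed; a pose out of reach is approached as far as the arm can. A call with a gripper value outside its range is refused whole. The fingers move at their own pace and stop on an object; "squeeze" is the grip in N (left out, the last holds). Time passes only in rows, so rows that repeat a pose let the fingers close, or fill a call up. It gives the time, the measured TCP pose, the force and the opening at its end, in the units of the state.
- env.state(): the state, without advancing time (a new reading comes with each control period).
- env.grab_frame(name): name is "scene" or "top" or "wrist"; returns a dict with "image" (400x640x3 uint8, red, green, blue), "camera_matrix" (3x3 intrinsics, pixels), "extrinsics" (4x4, takes a point from world to camera coordinates). Camera axes: x right, y down, z forward; pixel columns grow to the right and rows downward; lengths in m; the calibration is good to about 2 mm. A picture is of the moment at which its call begins. There is no depth.
- env.finish_job(): hands the job in, once; it reports no verdict.
The state is a dict: "time_s": time; "joint_positions": joint angles; "qvel": joint speeds; "joint_torque": joint torques, N m; "ee_pos": TCP position; "ee_rot": TCP orientation; "ft_force": force on the tool from outside, world axes, zero at the start; "moment": the same for the moment, N m; "width": finger opening in m.
Only numpy, scipy, OpenCV 4.12 (cv2) and the standard library are available. Lean on these libraries where they do the work, as an engineer would, in place of code of your own. Each camera call takes 0.05 s, during which the arm holds its last target.

TASK

Open the grey dry-storage case: push its black wing latch down, keep it pushed while you turn it anticlockwise to its end, and lift the lid until it stays up on its stop, without flinging it. Then take the seed vial out of the rack inside and stand it upright in the middle of the steel dish beside the case (not the dish at the far corner). Leave the lid open, the two desiccant cartridges in their holes, and that dish and the beaker where they are.

Things in the scene. Friction and masses are not known exactly. Their poses are not given: they have to be found in the camera images.
- case: Grey plastic case fixed to the table, 200 mm deep (its x), 240 mm wide (its y), 82 mm high when shut. Origin: centre of its underside, on the table. x points from its front wall to its hinge, z up. The tub's rim is 62 mm above the table, its walls 5 mm thick. The space between front wall and rack is empty.
- rack_hole (a point): Centre of the bottom of the rack's middle hole, 35 mm behind the case's origin, 10 mm above the table; axes as the case. The white rack is 80 mm deep and 200 mm wide, its top 25 mm above the table. Three holes 27 mm wide at y = -60, 0 and 60 mm hold the vial and the two cartridges, in any order.
- case_hinge (a point): Middle of the hinge axis at the back of the case, 104.5 mm behind the case's origin and 62 mm above the table; the axis runs along the case's y. The open lid leans forward over the rack: an upright hand cannot reach in there, one tilted about 25 to 45 degrees and coming from the front can.
- lid (a joint): Angle of the lid, rad: 0 shut, 1.15 (66 degrees) on its stop; the front edge goes up and back about the hinge. A spring carries part of its weight: left below about 0.7 it sinks shut, above about 1.0 it rises by itself and stays on the stop. About 1 N at the lip moves it once unlatched; locked, it gives some 10 mm at the lip against the latch spring, no more.
- lid_lip (a point): Middle of the lower front edge of the lid's lifting lip, 230.5 mm from the hinge axis. The lip is a shelf 110 mm wide and 6 mm thick, standing out 26 mm in front of the tub's front wall; shut, its underside is 62 mm above the table and free below. Axes turn with the lid: x towards the hinge, z out of its top.
- latch (a joint): Turn of the latch knob, rad, anticlockwise seen from above: 0 locked, 1.25 its end. Lugs block it at about 0.1 unless the knob is pushed down 4.5 mm or more all the while. Beyond 1.1 the lugs spring up, the lid is free, and the knob stays so. Turning takes under 0.2 N m.
- latch_push (a joint): How far the latch knob is pushed down against its spring, m: 0 up, 0.006 fully down. It begins to yield at 4.5 N and is fully down at 13.5 N.
- latch_grip (a point): Point on the axis of the black wing knob on the lid, 75 mm in front of the case's origin; shut, 112 mm above the table and 30 mm above the lid's top. The wing is an upright bar 46 mm long (along this point's y), 13 mm thick (x), from 15 mm below to 7 mm above the point, on a disc 38 mm across. Turns with the latch.
- vial: Glass seed vial with a black cap, 23.6 mm in diameter, 60 mm high, about 22 g, standing in a rack hole. Origin: centre of its underside; z along it, upwards.
- cartridge_a: Desiccant cartridge, a plain aluminium can 23 mm in diameter and 38 mm high standing in a rack hole; origin: centre of its underside.
- cartridge_b: The other desiccant cartridge, the same.
- steel_dish: Round, shallow, pale grey pressed-steel dish lying loose on the table, 196 mm across the rim, 26 mm high, with a flat floor 2 mm thick and 120 mm across. Origin: centre of its underside. It stands to the left or to the right of the case, near the robot; another such dish at the far right corner is not meant.
- beaker: Clear beaker, 74 mm wide and 87 mm high, on the case's other side than the dish; origin: centre of its underside.

How it is judged:
By the outcome, as a careful person would: the job done as asked, in the order asked, and still so for the second after the job is handed in, with the robot touching nothing.
It also fails if it takes over 72 s, if anything falls off the work surface, if the arm or the gripper's body presses on something with over 40 N, if the wrist force passes 120 N, or if a joint passes its speed limit or range.

## Working session

There is one attempt and no reset: what is moved stays moved. The work goes in short steps, Python scripts to look and compute and a tool call to move; the robot and the scene stay as the last step left them, time stands still between calls to the robot, and variables do not carry over. Pictures are saved under pics/ and viewed, and the job is handed in when it is done.

Besides the shell and the picture viewer there is one more tool, called in YAML: its name, and indented under it one key for each argument. drive_tool: Moves the arm, as the interface text tells. Its arguments: {"type":"object","properties":{"targets":{"type":"array"},"squeeze":{"type":"number"}},"required":["targets"]}

```bash
ls -la; mkdir -p pics; python3 - <<'E'
from plant import env
import cv2
s=env.state();print(s)
for n in ("scene","top","wrist"):
    f=env.grab_frame(n);cv2.imwrite(f"pics/{n}0.png",f["image"][:,:,::-1])
    print(n,f["camera_matrix"],f["extrinsics"])
print(env.tip_extent)
E
```

```text
total 12
drwxr-xr-x  3 agent agent 4096 Dec  7 14:24 .
drwxr-xr-x 23 root  root  4096 Dec  7 14:24 ..
drwxr-xr-x  2 agent agent 4096 Dec  7 14:24 pics
{'time_s': 0.0, 'joint_positions': array([-1.29451734,  0.61592402, -0.01262729,  1.4249369 ,  0.00811064,
        1.10336802, -0.04042283]), 'qvel': array([-5.75248503e-04,  3.72953216e-04, -2.28031113e-03,  5.08893891e-05,
       -1.74033269e-03,  8.20550310e-04,  8.12861313e-04]), 'joint_torque': array([-5.84002773e-04, -4.69223928e+01,  2.58952640e-01, -1.71027178e+01,
        9.89081076e-03,  9.74363677e-03, -9.91477918e-06]), 'ee_pos': array([0.19358137, 0.61973324, 0.24412234]), 'ee_rot': array([3.14155183e+00, 2.58563965e-03, 1.26807499e+00]), 'ft_force': array([0.3166206 , 0.09184356, 0.06860309]), 'moment': array([-0.01744748,  0.02049084,  0.00352168]), 'width': 0.08572716838795016}
scene [[443.99745303   0.         321.01647686]
 [  0.         443.99745303 197.05884034]
 [  0.           0.           1.        ]] [[ 0.41417229 -0.91008124 -0.01460988 -0.24979333]
 [-0.69145772 -0.30415885 -0.65526607  0.45254693]
 [ 0.59190163  0.28149516 -0.75525686  1.14918919]
 [ 0.          0.          0.          1.        ]]
top [[361.09796615   0.         320.03470951]
 [  0.         361.09796615 202.74550998]
 [  0.           0.           1.        ]] [[-0.029377   -0.99909031 -0.03091179  0.03415737]
 [-0.9918913   0.03296289 -0.12273997  0.62434171]
 [ 0.12364726  0.0270554  -0.99195734  1.19225233]
 [ 0.          0.          0.          1.        ]]
wrist [[330.08554101   0.         322.40519867]
 [  0.         330.08554101 198.11870915]
 [  0.           0.           1.        ]] [[ 0.29908952  0.95421736 -0.00383221 -0.64777504]
 [ 0.90872837 -0.28360158  0.30623991 -0.03929218]
 [ 0.29113262 -0.09507559 -0.95194665  0.38106493]
 [ 0.          0.          0.          1.        ]]
0.014
```

View pics/scene0.png

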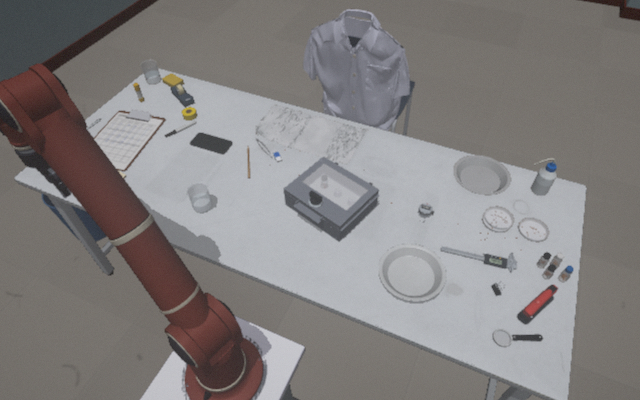

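View pics/top0.png

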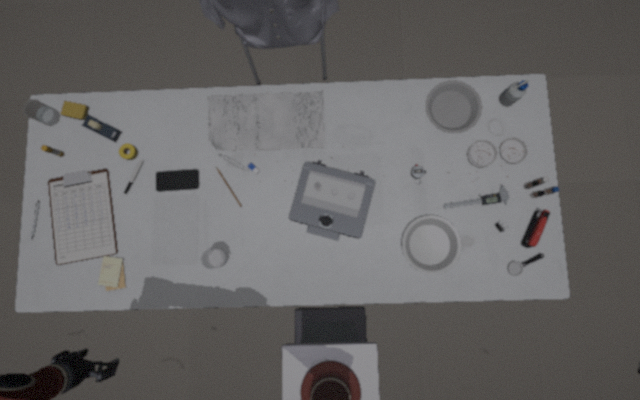

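View pics/wrist0.png

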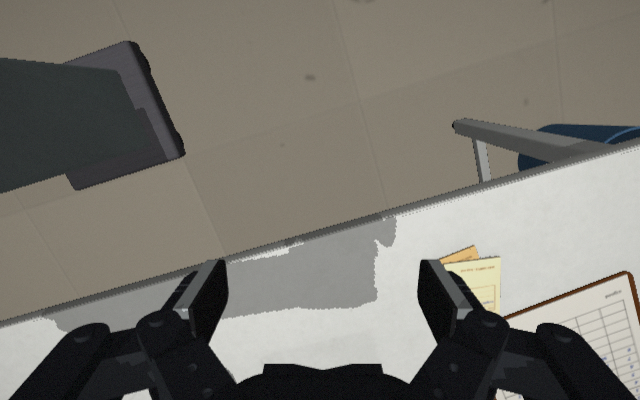

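Case sits at around (332,200) in top, with its front facing the robot. The target dish is at (431,242), beaker at (215,255). I'll enlarge these.

```bash
python3 - <<'E'
import cv2
a=cv2.imread("pics/top0.png");b=cv2.imread("pics/scene0.png")
cv2.imwrite("pics/tc.png",cv2.resize(a[150:250,280:390],None,fx=7,fy=6,interpolation=cv2.INTER_CUBIC)[:600])
cv2.imwrite("pics/sc.png",cv2.resize(b[150:245,275:390],None,fx=6,fy=6,interpolation=cv2.INTER_CUBIC))
cv2.imwrite("pics/td.png",cv2.resize(a[205:280,390:470],None,fx=6,fy=6,interpolation=cv2.INTER_CUBIC))
E
```

```text
(no output)
```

View pics/tc.png

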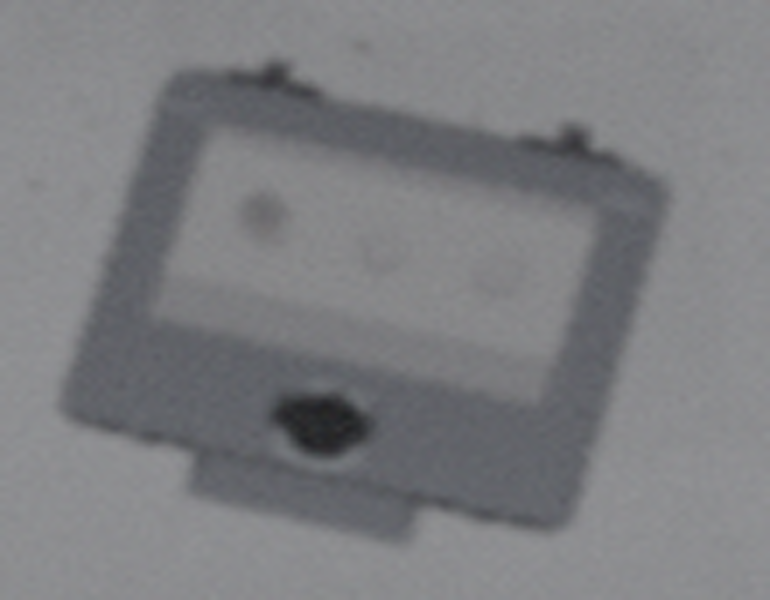

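View pics/sc.png

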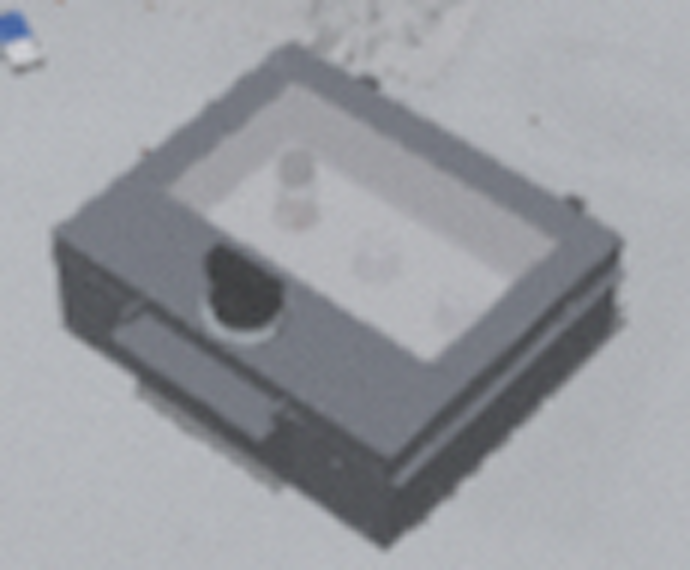

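View pics/td.png

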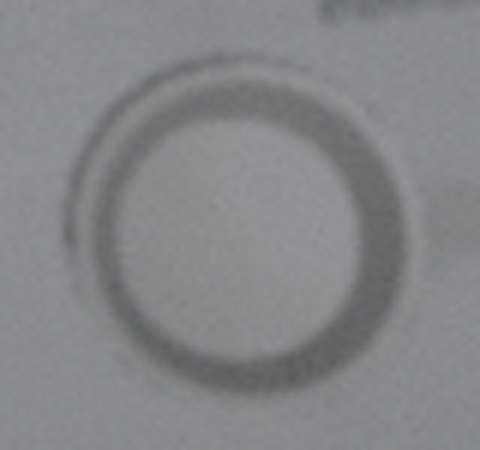

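```bash
cat > h.py <<'E'
import numpy as np, cv2
from scipy.optimize import least_squares
from scipy.spatial.transform import Rotation as R
from plant import env
def cam(n):
    f=env.grab_frame(n); return f
def proj(f,p):
    p=np.atleast_2d(p);c=p@f["extrinsics"][:3,:3].T+f["extrinsics"][:3,3]
    q=c@f["camera_matrix"].T; return q[:,:2]/q[:,2:]
def ray(f,uv,z):
    E=f["extrinsics"];Rm=E[:3,:3];o=-Rm.T@E[:3,3]
    d=Rm.T@np.linalg.inv(f["camera_matrix"])@np.array([uv[0],uv[1],1.])
    return o+d*(z-o[2])/d[2]
def Rrpy(r): return R.from_euler('xyz',r).as_matrix()
def rel(pos,Rt,s=None):
    s=s or env.state(); R0=Rrpy(s["ee_rot"])
    return np.round(1000*R0.T@(np.array(pos)-s["ee_pos"]),1), np.round(R.from_matrix(R0.T@Rt).as_rotvec(),4)
E
python3 - <<'E'
from h import *
ft=cam("top");fs=cam("scene")
T=lambda x,y:(x/7+280-.4,y/6+150-.4)
S=lambda x,y:(x/6+275-.4,y/6+150-.4)
# (cam, case point, pixel)
obs=[(ft,(-.126,.055,.065),T(188,492)),(ft,(-.126,-.055,.065),T(408,545)),
(ft,(-.1,.12,.08),T(60,417)),(ft,(-.1,-.12,.08),T(572,532)),(ft,(-.075,0,.119),T(322,420)),
(fs,(-.1,.12,.081),S(55,232)),(fs,(-.1,-.12,.081),S(385,460)),(fs,(-.1,-.12,0),S(385,550)),
(fs,(-.126,.055,.068),S(115,335)),(fs,(-.126,-.055,.068),S(262,440)),(fs,(.1,-.12,.081),S(622,240)),(fs,(.1,.12,.081),S(293,42))]
def P(v,c):
    a=v[2];return np.array([v[0]+c[0]*np.cos(a)-c[1]*np.sin(a),v[1]+c[0]*np.sin(a)+c[1]*np.cos(a),c[2]])
def res(v): return np.concatenate([proj(f,P(v,c))[0]-p for f,c,p in obs])
r=least_squares(res,[.6,0,-.2],loss='soft_l1')
print(r.x,np.round(res(r.x).reshape(-1,2),1))
for l,s in (("top",[obs[i] for i in range(5)]),("scene",obs[5:])):
    o=obs;q=least_squares(lambda v:np.concatenate([proj(f,P(v,c))[0]-p for f,c,p in s]),r.x);print(l,q.x)
v=r.x
for n,c in dict(knob=(-.075,0,.112),lip=(-.126,0,.062),rackL=(.035,.06,.07)).items(): print(n,P(v,c),proj(fs,P(v,c)),proj(ft,P(v,c)))
# dish
D=lambda x,y:(x/6+390-.4,y/6+205-.4)
l,rr=D(98,230),D(362,230)
pts=[D(115,240),D(360,240),D(238,118),D(238,360)]
print("dish floor",[ray(ft,p,.002) for p in pts],np.mean([ray(ft,p,.002) for p in pts],0))
pts=[D(65,235),D(425,235),D(245,50),D(250,398)]
print("dish rim",[ray(ft,p,.026) for p in pts],np.mean([ray(ft,p,.026) for p in pts],0))
pts=[(378,272),(446,272)];print([ray(fs,p,.026) for p in pts])
print("beaker",ray(ft,(215,262),0))
E
```

```text
[ 0.62976391 -0.02587715 -0.29645799] [[-0.6  0.6]
 [ 0.2  0.6]
 [ 0.5  0. ]
 [-1.7  0.2]
 [ 0.1  0.9]
 [-0.1 -0.3]
 [ 1.  -0.2]
 [ 0.6  0.2]
 [-1.1 -0.5]
 [-0.  -0.2]
 [ 0.8 -0.6]
 [ 0.3 -0.8]]
top [ 0.63137737 -0.02618369 -0.28953094]
scene [ 0.62836348 -0.02579221 -0.29786922]
knob [ 0.55803561 -0.00396706  0.112     ] [[315.69775294 195.30860901]] [[325.76975069 220.62806995]]
lip [0.50926037 0.0109318  0.062     ] [[305.32321963 214.87823131]] [[321.95764829 236.60518675]]
rackL [0.68076518 0.02128078 0.07      ] [[324.48844831 176.25949299]] [[317.26368817 185.16445887]]
dish floor [array([ 0.4746753, -0.2851177,  0.002    ]), array([ 0.47055985, -0.4239542 ,  0.002     ]), array([ 0.54228583, -0.35955841,  0.002     ]), array([ 0.40498684, -0.35045577,  0.002     ])] [ 0.47312696 -0.35477152  0.002     ]
dish rim [array([ 0.47825862, -0.25228558,  0.026     ]), array([ 0.47231225, -0.45241273,  0.026     ]), array([ 0.57934011, -0.35954203,  0.026     ]), array([ 0.38527931, -0.34936009,  0.026     ])] [ 0.47879757 -0.35340011  0.026     ]
[array([ 0.42714208, -0.26493095,  0.026     ]), array([ 0.50810821, -0.44712823,  0.026     ])]
beaker [0.43445119 0.38721704 0.        ]
```

```bash
cat >> h.py <<'E'
CX,CY,CA=.6298,-.0259,-.2965
def C(c):
    return np.array([CX+c[0]*np.cos(CA)-c[1]*np.sin(CA),CY+c[0]*np.sin(CA)+c[1]*np.cos(CA),c[2]])
def Rdown(yaw): return Rrpy([np.pi,0,yaw])
E
python3 - <<'E'
from h import *
p,w=rel([.54,-.004,.24],Rdown(CA));print(p,w)
E
```

```text
[-492.5  516.6    5.4] [9.0000e-04 9.0000e-04 1.5645e+00]
```

drive_tool:
  targets:
    - {"gripper":0.3,"tx":-15,"ty":15,"tz":0,"rz":0.06}
    - {"gripper":0.3,"tx":-40,"ty":42,"tz":0,"rz":0.15}
    - {"gripper":0.3,"tx":-67,"ty":70,"tz":0,"rz":0.26}
    - {"gripper":0.3,"tx":-94,"ty":98,"tz":0,"rz":0.37}
    - {"gripper":0.3,"tx":-121,"ty":126,"tz":0,"rz":0.48}
    - {"gripper":0.3,"tx":-148,"ty":154,"tz":0,"rz":0.59}
    - {"gripper":0.3,"tx":-175,"ty":182,"tz":0,"rz":0.7}
    - {"gripper":0.3,"tx":-202,"ty":210,"tz":0,"rz":0.81}
    - {"gripper":0.3,"tx":-229,"ty":238,"tz":0,"rz":0.92}
    - {"gripper":0.3,"tx":-256,"ty":266,"tz":0,"rz":1.03}

```text
$.targets[0]: bad value
```

```bash
python3 - <<'E'
from h import *
p,w=rel([.54,-.004,.24],Rdown(CA));print(p,w,env.state()["joint_positions"])
E
```

```text
[-492.5  516.6    5.4] [9.0000e-04 9.0000e-04 1.5645e+00] [-1.29448572  0.6153967  -0.01257869  1.42403484  0.00811867  1.1033947
 -0.04039494]
```

drive_tool:
  targets:
    - {"gripper":0.3,"tx":-15,"ty":15,"tz":0,"rx":0,"ry":0,"rz":0.06}
    - {"gripper":0.3,"tx":-40,"ty":42,"tz":0,"rx":0,"ry":0,"rz":0.15}
    - {"gripper":0.3,"tx":-67,"ty":70,"tz":0,"rx":0,"ry":0,"rz":0.26}
    - {"gripper":0.3,"tx":-94,"ty":98,"tz":0,"rx":0,"ry":0,"rz":0.37}
    - {"gripper":0.3,"tx":-121,"ty":126,"tz":0,"rx":0,"ry":0,"rz":0.48}
    - {"gripper":0.3,"tx":-148,"ty":154,"tz":0,"rx":0,"ry":0,"rz":0.59}
    - {"gripper":0.3,"tx":-175,"ty":182,"tz":0,"rx":0,"ry":0,"rz":0.7}
    - {"gripper":0.3,"tx":-202,"ty":210,"tz":0,"rx":0,"ry":0,"rz":0.81}
    - {"gripper":0.3,"tx":-229,"ty":238,"tz":0,"rx":0,"ry":0,"rz":0.92}
    - {"gripper":0.3,"tx":-256,"ty":266,"tz":0,"rx":0,"ry":0,"rz":1.03}

```text
time_s: 1.08
ee_pos: [0.3718, 0.2948, 0.2453]
ee_rot: [3.141, 0.0, 0.233]
ft_force: [0.7, 0.2, 0.2]
width: 0.0596
```

```bash
python3 - <<'E'
from h import *
p,w=rel([.54,-.004,.24],Rdown(CA));print(p,w,env.state()["joint_positions"])
E
```

```text
[ 94.7 329.5   5.5] [5.000e-04 0.000e+00 5.295e-01] [-0.93782889  0.35510251  0.3014755   1.91873082 -0.13304007  0.88725704
 -0.33682692]
```

drive_tool:
  targets:
    - {"gripper":0.3,"tx":10,"ty":36,"tz":0,"rx":0,"ry":0,"rz":0.08}
    - {"gripper":0.3,"tx":21,"ty":72,"tz":0,"rx":0,"ry":0,"rz":0.16}
    - {"gripper":0.3,"tx":32,"ty":109,"tz":0,"rx":0,"ry":0,"rz":0.24}
    - {"gripper":0.3,"tx":42,"ty":146,"tz":0,"rx":0,"ry":0,"rz":0.32}
    - {"gripper":0.3,"tx":53,"ty":183,"tz":0,"rx":0,"ry":0,"rz":0.4}
    - {"gripper":0.3,"tx":63,"ty":220,"tz":0,"rx":0,"ry":0,"rz":0.48}
    - {"gripper":0.3,"tx":74,"ty":257,"tz":0,"rx":0,"ry":0,"rz":0.53}
    - {"gripper":0.3,"tx":85,"ty":294,"tz":2,"rx":0,"ry":0,"rz":0.53}
    - {"gripper":0.3,"tx":95,"ty":329,"tz":5,"rx":0,"ry":0,"rz":0.53}
    - {"gripper":0.3,"tx":95,"ty":329,"tz":5,"rx":0,"ry":0,"rz":0.53}

```text
time_s: 1.92
ee_pos: [0.5426, -0.0131, 0.2408]
ee_rot: [3.135, -0.006, -0.309]
ft_force: [0.4, -0.9, 0.3]
width: 0.0597
```

```bash
python3 - <<'E'
from h import *
f=cam("wrist");cv2.imwrite("pics/w1.png",f["image"][:,:,::-1])
np.savez("w1.npz",K=f["camera_matrix"],E=f["extrinsics"])
print(env.state()["joint_positions"],env.state()["ee_pos"],proj(f,C((-.075,0,.119))),proj(f,C((-.126,.055,.068))),proj(f,C((-.126,-.055,.068))))
E
```

```text
[-0.34516738  0.48375863  0.48164648  1.75870743 -0.26120769  0.96208102
 -0.06605578] [ 0.54118478 -0.00866993  0.24045844] [[337.17328589 177.60168543]] [[276.04825458 102.61135397]] [[282.57223911 219.5139126 ]]
```

View pics/w1.png

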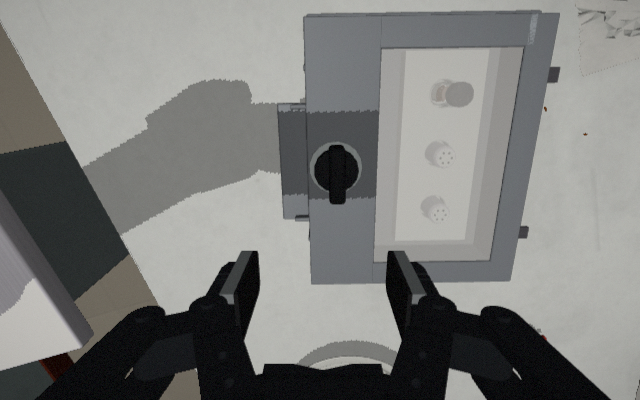

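Knob wing centre is at (338,174), lip corners at (278,103) and (283,219), the vial (tall) in the left hole at (455,94). Predictions agree within 2–3 px; refine.

```bash
python3 - <<'E'
from h import *
import cv2
im=cv2.imread("pics/w1.png")
cv2.imwrite("pics/w1c.png",cv2.resize(im[80:230,265:395],None,fx=4,fy=4,interpolation=cv2.INTER_CUBIC))
f=cam("wrist");cv2.imwrite("pics/w2.png",f["image"][:,:,::-1])
s=env.state();print(s["ee_pos"],s["ee_rot"])
d=np.load("w1.npz");F=dict(camera_matrix=f["camera_matrix"],extrinsics=f["extrinsics"])
print(f["extrinsics"]-d["E"])
cv2.imwrite("pics/w2c.png",cv2.resize(f["image"][80:230,265:395,::-1],None,fx=4,fy=4,interpolation=cv2.INTER_CUBIC))
print(proj(f,[C(c) for c in [(-.075,.0,.119),(-.126,.055,.068),(-.126,-.055,.068),(-.1,.12,.082),(-.1,-.12,.082),(.1,-.12,.082)]]))
np.savez("w2.npz",K=f["camera_matrix"],E=f["extrinsics"])
E
```

```text
[ 0.54031169 -0.00524863  0.24021143] [ 3.14041458e+00  2.41492586e-04 -3.01072720e-01]
[[ 0.00114465  0.00354772 -0.00386918  0.00306695]
 [ 0.00424053 -0.00237353 -0.00294052  0.00202101]
 [-0.00148949  0.00357809 -0.00098228  0.00195084]
 [ 0.          0.          0.          0.        ]]
[[341.24448008 182.85013472]
 [280.39564801 107.48885843]
 [285.97549835 223.53389246]
 [307.55488723  21.31828471]
 [313.34456774 288.69338867]
 [513.01064977 286.76479634]]
```

View pics/w2.png

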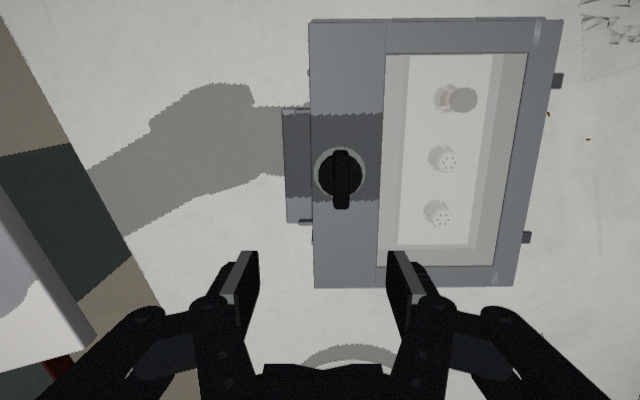

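View pics/w2c.png

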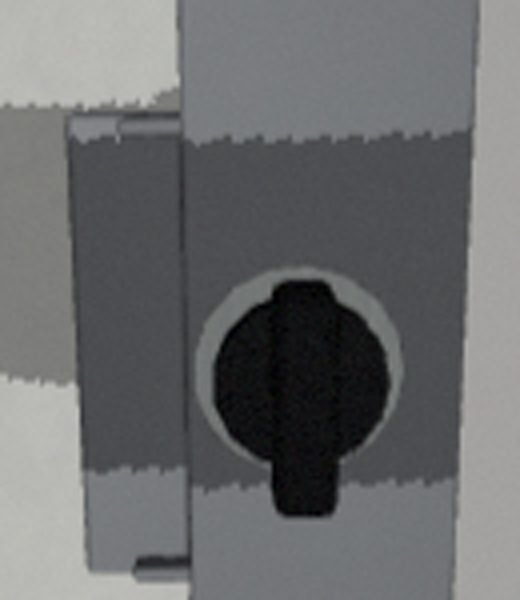

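```bash
python3 - <<'E'
from h import *
d=np.load("w2.npz");f=dict(camera_matrix=d["K"],extrinsics=d["E"])
print(proj(f,[C(c) for c in [(-.075,.023,.119),(-.075,-.023,.119),(-.0815,-.023,.119),(-.0685,-.023,.119),(-.075,.023,.097),(-.075,-.023,.097)]]))
obs=[((-.126,.055,.068),(282,108.8)),((-.126,-.055,.065),(287,222.5)),((-.1,.12,.08),(309,20)),((-.1,-.12,.082),(314.5,288)),((.1,-.12,.082),(514,286))]
P=lambda v,c:np.array([v[0]+c[0]*np.cos(v[2])-c[1]*np.sin(v[2]),v[1]+c[0]*np.sin(v[2])+c[1]*np.cos(v[2]),c[2]])
r=least_squares(lambda v:np.concatenate([proj(f,P(v,c))[0]-p for c,p in obs]),[CX,CY,CA]);print(r.x,r.fun.round(1))
E
```

```text
[[341.4737173  153.69936825]
 [341.02760468 210.42892037]
 [332.9479982  210.51031082]
 [349.10790503 210.34752293]
 [339.96905401 148.80471588]
 [339.63071857 201.63864381]]
[ 0.63094648 -0.02579653 -0.29559078] [-0.5 -1.7  0.4 -0.4 -0.1  1.3  0.   0.4  0.3  0.3]
```

```bash
sed -i 's/^CX,CY,CA=.*/CX,CY,CA=.6304,-.0256,-.296/' h.py; python3 - <<'E'
from h import *
print(C((-.075,0,.114)),rel(C((-.075,0,.114)),Rdown(CA)))
E
```

```text
[ 0.55866168 -0.00372276  0.114     ] (array([ 17.1,  -7. , 126.2]), array([ 0.0012,  0.0002, -0.0051]))
```

drive_tool:
  targets:
    - {"gripper":0.5,"tx":5,"ty":-2,"tz":5,"rx":0,"ry":0,"rz":-0.005}
    - {"gripper":0.5,"tx":12,"ty":-5,"tz":20,"rx":0,"ry":0,"rz":-0.005}
    - {"gripper":0.5,"tx":17,"ty":-7,"tz":40,"rx":0,"ry":0,"rz":-0.005}
    - {"gripper":0.5,"tx":17,"ty":-7,"tz":60,"rx":0,"ry":0,"rz":-0.005}
    - {"gripper":0.5,"tx":17,"ty":-7,"tz":80,"rx":0,"ry":0,"rz":-0.005}
    - {"gripper":0.5,"tx":17,"ty":-7,"tz":98,"rx":0,"ry":0,"rz":-0.005}
    - {"gripper":0.5,"tx":17,"ty":-7,"tz":112,"rx":0,"ry":0,"rz":-0.005}
    - {"gripper":0.5,"tx":17,"ty":-7,"tz":121,"rx":0,"ry":0,"rz":-0.005}
    - {"gripper":0.5,"tx":17,"ty":-7,"tz":126,"rx":0,"ry":0,"rz":-0.005}
    - {"gripper":0.5,"tx":17,"ty":-7,"tz":126,"rx":0,"ry":0,"rz":-0.005}

```text
time_s: 2.85
ee_pos: [0.558, -0.0024, 0.1133]
ee_rot: [3.14, 0.002, -0.294]
ft_force: [-0.5, 0.4, 0.2]
width: 0.0425
```

```bash
python3 - <<'E'
from h import *
f=cam("wrist");cv2.imwrite("pics/w3.png",f["image"][:,:,::-1])
print(rel(C((-.075,0,.114)),Rdown(CA)),env.state()["ft_force"])
E
```

```text
(array([0.3, 0.8, 0.2]), array([0.0009, 0.0005, 0.0012])) [0.33457542 0.20602954 1.00767069]
```

View pics/w3.png

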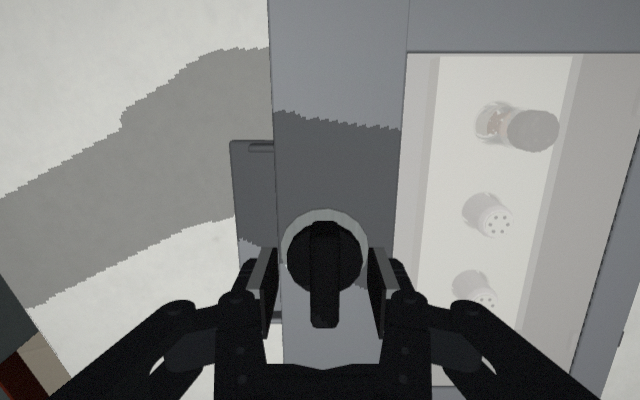

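drive_tool:
  squeeze: 60
  targets:
    - {"gripper":0.6,"tx":0,"ty":1,"tz":-2,"rx":0,"ry":0,"rz":0}
    - {"gripper":0.7,"tx":0,"ty":1,"tz":-4,"rx":0,"ry":0,"rz":0}
    - {"gripper":0.8,"tx":0,"ty":1,"tz":-4,"rx":0,"ry":0,"rz":0}
    - {"gripper":0.9,"tx":0,"ty":1,"tz":-4,"rx":0,"ry":0,"rz":0}
    - {"gripper":1,"tx":0,"ty":1,"tz":-4,"rx":0,"ry":0,"rz":0}
    - {"gripper":1,"tx":0,"ty":1,"tz":-4,"rx":0,"ry":0,"rz":0}
    - {"gripper":1,"tx":0,"ty":1,"tz":-4,"rx":0,"ry":0,"rz":0}
    - {"gripper":1,"tx":0,"ty":1,"tz":-4,"rx":0,"ry":0,"rz":0}
    - {"gripper":1,"tx":0,"ty":1,"tz":-4,"rx":0,"ry":0,"rz":0}
    - {"gripper":1,"tx":0,"ty":1,"tz":-4,"rx":0,"ry":0,"rz":0}

```text
time_s: 3.73
ee_pos: [0.5587, -0.0038, 0.1186]
ee_rot: [3.141, -0.0, -0.295]
ft_force: [-1.9, -0.1, 4.8]
width: 0.0113
```

drive_tool:
  targets:
    - {"gripper":1,"tx":0,"ty":0,"tz":2,"rx":0,"ry":0,"rz":0}
    - {"gripper":1,"tx":0,"ty":0,"tz":3,"rx":0,"ry":0,"rz":0}
    - {"gripper":1,"tx":0,"ty":0,"tz":4,"rx":0,"ry":0,"rz":0}
    - {"gripper":1,"tx":0,"ty":0,"tz":5,"rx":0,"ry":0,"rz":0}
    - {"gripper":1,"tx":0,"ty":0,"tz":6,"rx":0,"ry":0,"rz":0}
    - {"gripper":1,"tx":0,"ty":0,"tz":6,"rx":0,"ry":0,"rz":0}
    - {"gripper":1,"tx":0,"ty":0,"tz":6,"rx":0,"ry":0,"rz":0}
    - {"gripper":1,"tx":0,"ty":0,"tz":6,"rx":0,"ry":0,"rz":0}
    - {"gripper":1,"tx":0,"ty":0,"tz":6,"rx":0,"ry":0,"rz":0}
    - {"gripper":1,"tx":0,"ty":0,"tz":6,"rx":0,"ry":0,"rz":0}

```text
time_s: 4.57
ee_pos: [0.5589, -0.0039, 0.114]
ee_rot: [-3.141, -0.001, -0.295]
ft_force: [-3.3, 1.8, 12.3]
width: 0.0117
```

drive_tool:
  targets:
    - {"gripper":1,"tx":0,"ty":0,"tz":2,"rx":0,"ry":0,"rz":0}
    - {"gripper":1,"tx":0,"ty":0,"tz":3,"rx":0,"ry":0,"rz":-0.03}
    - {"gripper":1,"tx":0,"ty":0,"tz":3,"rx":0,"ry":0,"rz":-0.1}
    - {"gripper":1,"tx":0,"ty":0,"tz":3,"rx":0,"ry":0,"rz":-0.18}
    - {"gripper":1,"tx":0,"ty":0,"tz":3,"rx":0,"ry":0,"rz":-0.26}
    - {"gripper":1,"tx":0,"ty":0,"tz":3,"rx":0,"ry":0,"rz":-0.34}
    - {"gripper":1,"tx":0,"ty":0,"tz":3,"rx":0,"ry":0,"rz":-0.42}
    - {"gripper":1,"tx":0,"ty":0,"tz":3,"rx":0,"ry":0,"rz":-0.5}
    - {"gripper":1,"tx":0,"ty":0,"tz":3,"rx":0,"ry":0,"rz":-0.58}
    - {"gripper":1,"tx":0,"ty":0,"tz":3,"rx":0,"ry":0,"rz":-0.66}

```text
time_s: 5.4
ee_pos: [0.5591, -0.0038, 0.1133]
ee_rot: [-3.141, -0.002, 0.369]
ft_force: [-4.1, 0.4, 17.4]
width: 0.0118
```

```bash
python3 - <<'E'
from h import *
s=env.state();print(s["ft_force"],s["moment"],s["ee_pos"],s["ee_rot"],s["joint_positions"])
print(rel(C((-.075,0,s["ee_pos"][2]))+0,Rdown(CA)))
E
```

```text
[-4.08905208  0.36464318 17.36803347] [0.14339162 1.00192653 0.01700851] [ 0.55913716 -0.00380158  0.11332296] [-3.14140073e+00 -2.47098481e-03  3.68772982e-01] [-0.15638755  0.64549054  0.19461228  1.84026931 -0.18983041  0.671526
  0.51759541]
(array([-0.4, -0.2, -0. ]), array([-0.001 , -0.0023,  0.6648]))
```

drive_tool:
  targets:
    - {"gripper":1,"tx":0,"ty":0,"tz":2.3,"rx":0,"ry":0,"rz":-0.07}
    - {"gripper":1,"tx":0,"ty":0,"tz":2.3,"rx":0,"ry":0,"rz":-0.14}
    - {"gripper":1,"tx":0,"ty":0,"tz":2.3,"rx":0,"ry":0,"rz":-0.21}
    - {"gripper":1,"tx":0,"ty":0,"tz":2.3,"rx":0,"ry":0,"rz":-0.28}
    - {"gripper":1,"tx":0,"ty":0,"tz":2.3,"rx":0,"ry":0,"rz":-0.35}
    - {"gripper":1,"tx":0,"ty":0,"tz":2.3,"rx":0,"ry":0,"rz":-0.42}
    - {"gripper":1,"tx":0,"ty":0,"tz":2.3,"rx":0,"ry":0,"rz":-0.49}
    - {"gripper":1,"tx":0,"ty":0,"tz":2.3,"rx":0,"ry":0,"rz":-0.55}
    - {"gripper":1,"tx":0,"ty":0,"tz":2.3,"rx":0,"ry":0,"rz":-0.6}
    - {"gripper":1,"tx":0,"ty":0,"tz":2.3,"rx":0,"ry":0,"rz":-0.62}

```text
time_s: 6.23
ee_pos: [0.5592, -0.0037, 0.1133]
ee_rot: [3.14, -0.003, 0.988]
ft_force: [-4.2, 0.9, 17.0]
width: 0.0111
```

```bash
python3 - <<'E'
from h import *
s=env.state();print(s["ft_force"],s["moment"],s["ee_pos"],s["ee_rot"],s["joint_positions"])
print(rel(C((-.075,0,s["ee_pos"][2]))+0,Rdown(CA)))
E
```

```text
[-4.17219009  0.94692675 16.95781672] [ 0.21278259  1.05837284 -0.47772714] [ 0.55921714 -0.00365634  0.11332492] [ 3.1402776  -0.0034974   0.98812814] [-0.04054653  0.63780965  0.01413751  1.83688867 -0.01708114  0.66392742
  0.97236168]
(array([-0.4, -0.4, -0. ]), array([-1.1000e-03, -3.8000e-03,  1.2841e+00]))
```

drive_tool:
  targets:
    - {"gripper":0.8,"tx":0,"ty":0,"tz":0,"rx":0,"ry":0,"rz":0.02}
    - {"gripper":0.6,"tx":0,"ty":0,"tz":-3,"rx":0,"ry":0,"rz":0.02}
    - {"gripper":0.5,"tx":0,"ty":0,"tz":-6,"rx":0,"ry":0,"rz":0.02}
    - {"gripper":0.5,"tx":0,"ty":0,"tz":-6,"rx":0,"ry":0,"rz":0.02}
    - {"gripper":0.5,"tx":0,"ty":0,"tz":-15,"rx":0,"ry":0,"rz":0.02}
    - {"gripper":0.5,"tx":0,"ty":0,"tz":-35,"rx":0,"ry":0,"rz":0.02}
    - {"gripper":0.5,"tx":0,"ty":0,"tz":-60,"rx":0,"ry":0,"rz":0.02}
    - {"gripper":0.5,"tx":0,"ty":0,"tz":-85,"rx":0,"ry":0,"rz":0.02}
    - {"gripper":0.5,"tx":0,"ty":0,"tz":-105,"rx":0,"ry":0,"rz":0.02}
    - {"gripper":0.5,"tx":0,"ty":0,"tz":-120,"rx":0,"ry":0,"rz":0.02}

```text
time_s: 7.07
ee_pos: [0.5595, -0.004, 0.2357]
ee_rot: [3.138, -0.005, 0.968]
ft_force: [0.5, -0.0, -0.1]
width: 0.0431
```

```bash
python3 - <<'E'
from h import *
f=cam("wrist");cv2.imwrite("pics/w4.png",f["image"][:,:,::-1])
s=env.state();print(s["ft_force"],s["ee_pos"],s["ee_rot"],s["width"])
E
```

```text
[1.33959298 0.55493607 1.65230267] [ 0.5610332  -0.00395875  0.23825202] [ 3.13379273 -0.00813869  0.96825129] 0.042631232379605824
```

View pics/w4.png

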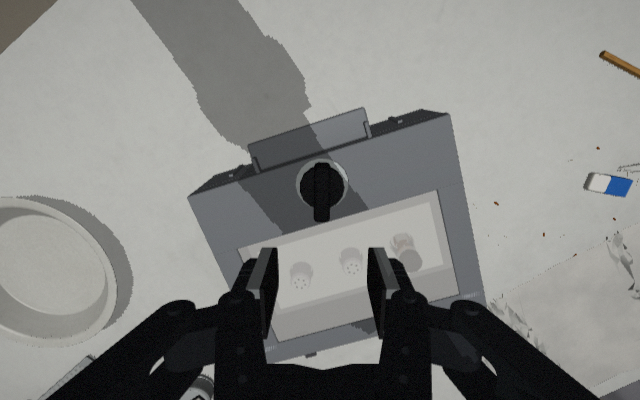

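drive_tool:
  targets:
    - {"gripper":1,"tx":0,"ty":0,"tz":-5,"rx":-0.03,"ry":-0.04,"rz":0}
    - {"gripper":1,"tx":0,"ty":0,"tz":-10,"rx":-0.06,"ry":-0.08,"rz":0}
    - {"gripper":1,"tx":0,"ty":0,"tz":-15,"rx":-0.09,"ry":-0.13,"rz":0}
    - {"gripper":1,"tx":0,"ty":0,"tz":-20,"rx":-0.12,"ry":-0.18,"rz":0}
    - {"gripper":1,"tx":0,"ty":0,"tz":-25,"rx":-0.15,"ry":-0.22,"rz":0}
    - {"gripper":1,"tx":0,"ty":0,"tz":-30,"rx":-0.17,"ry":-0.25,"rz":0}
    - {"gripper":1,"tx":0,"ty":0,"tz":-30,"rx":-0.17,"ry":-0.25,"rz":0}
    - {"gripper":1,"tx":0,"ty":0,"tz":-30,"rx":-0.17,"ry":-0.25,"rz":0}
    - {"gripper":1,"tx":0,"ty":0,"tz":-30,"rx":-0.17,"ry":-0.25,"rz":0}
    - {"gripper":1,"tx":0,"ty":0,"tz":-30,"rx":-0.17,"ry":-0.25,"rz":0}

```text
time_s: 7.95
ee_pos: [0.5604, -0.0051, 0.268]
ee_rot: [2.961, 0.241, 0.943]
ft_force: [-0.3, -0.5, -0.7]
width: 0.0002
```

```bash
cat > fk.py <<'E'
import numpy as np
from scipy.spatial.transform import Rotation as R
def Rz(a): return R.from_euler('z',a).as_matrix()
def Ry(a): return R.from_euler('y',a).as_matrix()
# axes: odd joints = -(link dir), even joints pitch
def fk(q,p):
    h,L1,L2,L3=p[:4]
    A=Rz(-q[0])@Ry(q[1]); e=np.array([0,0,h])+A@[0,0,L1]
    A=A@Rz(-q[2])@Ry(q[3]); w=e+A@[0,0,L2]
    A=A@Rz(-q[4])@Ry(q[5])@Rz(-q[6]); t=w+A@[0,0,L3]
    return t,A,e,w
E
python3 - <<'E'
from h import *
from fk import fk
s=env.state();print(s["joint_positions"],s["ee_pos"],s["ee_rot"])
D=[([-1.29451734,0.61592402,-0.01262729,1.4249369,0.00811064,1.10336802,-0.04042283],[0.19358137,0.61973324,0.24412234],[3.14155183,2.58563965e-03,1.26807499]),
([-0.04054653,0.63780965,0.01413751,1.83688867,-0.01708114,0.66392742,0.97236168],[0.55921714,-0.00365634,0.11332492],[3.1402776,-0.0034974,0.98812814]),
([-0.15638755,0.64549054,0.19461228,1.84026931,-0.18983041,0.671526,0.51759541],[0.55913716,-0.00380158,0.11332296],[-3.14140073,-2.47098481e-03,3.68772982e-01]),
(s["joint_positions"],s["ee_pos"],s["ee_rot"])]
def res(p): return np.concatenate([fk(q,p)[0]-x for q,x,_ in D])
r=least_squares(res,[.33,.555,.369,.35]);print(r.x,(1000*r.fun).round(1))
for q,x,o in D: 
    A=fk(q,r.x)[1]; M=Rrpy(o); print((A.T@M).round(3).tolist())
E
```

```text
[-0.29278741  0.47345637  0.16732251  1.66969454  0.25615586  1.05404576
  0.68996411] [ 0.56037759 -0.00514246  0.26796408] [2.96071623 0.24091554 0.94290088]
[0.35587222 0.52223493 0.39414226 0.35530524] [-20.4   9.    4.2  -3.7  21.6  -2.9  -4.8  17.1  -3.7   1.8   0.5   2.3]
[[-1.0, -0.0, 0.0], [0.0, -1.0, 0.0], [0.0, 0.0, 1.0]]
[[-1.0, -0.0, 0.0], [0.0, -1.0, 0.0], [0.0, 0.0, 1.0]]
[[-1.0, -0.0, -0.0], [0.0, -1.0, 0.0], [-0.0, 0.0, 1.0]]
[[-1.0, -0.0, 0.0], [0.0, -1.0, -0.0], [0.0, -0.0, 1.0]]
```

```bash
cat > fk.py <<'E'
import numpy as np
from scipy.spatial.transform import Rotation as R
def Rz(a): return R.from_euler('z',a).as_matrix()
def Ry(a): return R.from_euler('y',a).as_matrix()
def rots(q):
    A1=Rz(-q[0]); A2=A1@Ry(q[1]); A3=A2@Rz(-q[2]); A4=A3@Ry(q[3]); A5=A4@Rz(-q[4]); A6=A5@Ry(q[5]); A7=A6@Rz(-q[6]); return A1,A2,A3,A4,A5,A6,A7
def fk(q,p):
    # p: h, y1,x?; 
    A=rots(q); h,L1,L2,L3,ya,yb,yc,yd=p
    e=np.array([0,0,h])+A[0]@[0,ya,0]+A[1]@[0,yb,L1]; w=e+A[3]@[0,yc,L2]; t=w+A[5]@[0,yd,0]+A[6]@[0,0,L3]
    return t,A[6]@Rz(np.pi),e,w
E
python3 - <<'E'
from h import *
from fk import fk
s=env.state()
D=[([-1.29451734,0.61592402,-0.01262729,1.4249369,0.00811064,1.10336802,-0.04042283],[0.19358137,0.61973324,0.24412234]),
([-0.04054653,0.63780965,0.01413751,1.83688867,-0.01708114,0.66392742,0.97236168],[0.55921714,-0.00365634,0.11332492]),
([-0.15638755,0.64549054,0.19461228,1.84026931,-0.18983041,0.671526,0.51759541],[0.55913716,-0.00380158,0.11332296]),
([-0.34516738,0.48375863,0.48164648,1.75870743,-0.26120769,0.96208102,-0.06605578],[0.54118478,-0.00866993,0.24045844]),
(s["joint_positions"],s["ee_pos"])]
def res(p): return np.concatenate([fk(q,p)[0]-x for q,x in D])
r=least_squares(res,[.33,.555,.369,.35,0,0,0,0]);print(r.x.round(4),(1000*r.fun).round(1))
print(np.linalg.svd(r.jac)[1])
E
```

```text
[ 2.556e-01  5.502e-01  3.722e-01  2.919e-01  5.712e-01 -5.834e-01
 -9.300e-03 -4.000e-04] [ 0. -0.  0.  0.  0. -0. -0.  0. -0.  0.  0.  0. -0.  0. -0.]
[4.42938159e+00 3.93642090e+00 2.11191391e+00 4.92782189e-01
 3.34307099e-01 2.12122488e-01 1.59365705e-01 1.17544496e-08]
```

```bash
cat >> fk.py <<'E'
P=[.2556,.5502,.3722,.2919,-.0122,0,-.0093,-.0004]
LO=np.array([-3.12,-.3,-1.34,.26,-1.36,.01,-2.84]);HI=np.array([3.12,2.06,1.32,2.42,4.5,1.98,2.84])
from scipy.optimize import least_squares
def ik(pos,Rt,q0,wreg=.01,m=.05):
    def f(q):
        t,A,_,_=fk(q,P); e=R.from_matrix(A.T@Rt).as_rotvec()
        return np.concatenate([10*(t-pos),3*e,wreg*(q-q0)])
    lo,hi=LO+m,HI-m
    r=least_squares(f,np.clip(q0,lo+1e-3,hi-1e-3),bounds=(lo,hi))
    t,A,_,_=fk(r.x,P); return r.x,np.linalg.norm(t-pos),np.linalg.norm(R.from_matrix(A.T@Rt).as_rotvec())
E
cat >> h.py <<'E'
def Rtilt(az,beta,sx=1):
    # tool z forward along heading az, tilted beta from down; tool x = sx*left
    z=np.array([np.sin(beta)*np.cos(az),np.sin(beta)*np.sin(az),-np.cos(beta)]); x=sx*np.array([-np.sin(az),np.cos(az),0]); return np.column_stack([x,np.cross(z,x),z])
def liptcp(th,beta,s=.010):
    e=np.array([.1045-.2305*np.cos(th),0,.062+.2305*np.sin(th)])
    ty=np.array([np.cos(beta),0,np.sin(beta)]);tz=np.array([np.sin(beta),0,-np.cos(beta)])
    return C(e-.011*ty+s*tz)
E
python3 - <<'E'
from h import *
from fk import *
q0=env.state()["joint_positions"]
d=np.radians
keys={'pre':(C((-.17,0,.05)),CA,d(28)),'lip0':(liptcp(0,d(30)),CA,d(30)),'lip1':(liptcp(1.15,d(22)),CA,d(22)),
'vial30':(C((.035+.005*.5,.06,.055)),CA,d(30)),'vial40':(C((.035,.06,.055)),CA,d(40)),'dish':(np.array([.475,-.354,.05]),d(-37),d(32)),'dishb':(np.array([.475,-.354,.05]),d(-10),d(32))}
rng=np.random.default_rng(0)
for k,(p,az,b) in keys.items():
  for sx in (1,-1):
    sols=[]
    for i in range(25):
        q=rng.uniform(LO,HI) if i else q0
        q[0]=rng.uniform(-1,1) if i else q[0]
        r,e,a=ik(p,Rtilt(az,b,sx),q,1e-4)
        if e<.002 and a<.01: sols.append(r)
    sols=sorted(sols,key=lambda r:np.linalg.norm((r-q0)))
    print(k,sx,len(sols)); 
    for r in sols[:3]: print('   ',r.round(2))
E
```

```text
pre 1 0
pre -1 0
lip0 1 0
lip0 -1 0
lip1 1 20
    [-0.05  0.44 -0.    1.78  0.24  0.57  1.04]
    [-0.05  0.44 -0.01  1.78  0.24  0.57  1.04]
    [-0.08  0.44  0.04  1.78  0.2   0.57  1.08]
lip1 -1 16
    [-0.63  0.58  0.93  1.8  -0.67  0.67 -1.27]
    [-0.67  0.61  1.01  1.8  -0.75  0.7  -1.2 ]
    [-0.67  0.62  1.02  1.8  -0.76  0.71 -1.19]
vial30 1 21
    [ 0.05  0.81 -0.32  1.91  1.7   0.44 -0.45]
    [ 0.06  0.81 -0.34  1.91  1.71  0.45 -0.45]
    [ 0.07  0.81 -0.35  1.91  1.71  0.46 -0.44]
vial30 -1 14
    [-0.14  0.79 -0.03  1.92  1.74  0.24  2.58]
    [-0.12  0.79 -0.05  1.92  1.73  0.26  2.59]
    [-0.11  0.79 -0.07  1.92  1.73  0.27  2.6 ]
vial40 1 16
    [ 0.22  0.91 -0.66  2.02  2.09  0.84 -0.73]
    [ 0.22  0.91 -0.65  2.02  2.09  0.84 -0.73]
    [ 0.2   0.9  -0.63  2.02  2.09  0.82 -0.75]
vial40 -1 7
    [ 0.06  0.85 -0.39  2.03  2.15  0.67  2.24]
    [ 0.11  0.86 -0.46  2.03  2.13  0.71  2.29]
    [-0.61  0.93  0.68  2.05  3.54  0.36  0.52]
dish 1 19
    [ 1.14  0.92 -0.87  2.21  2.14  0.74 -0.42]
    [ 1.17  0.94 -0.92  2.21  2.12  0.78 -0.38]
    [ 1.17  0.95 -0.93  2.2   2.11  0.79 -0.37]
dish -1 11
    [ 0.78  0.75 -0.29  2.22  2.63  0.42  2.08]
    [ 0.72  0.74 -0.19  2.22  2.77  0.4   1.93]
    [ 0.68  0.74 -0.13  2.22  2.86  0.39  1.83]
dishb 1 17
    [ 1.36  0.99 -1.    2.15  2.04  0.5   0.27]
    [ 1.37  1.01 -1.02  2.15  2.03  0.52  0.29]
    [ 1.38  1.02 -1.05  2.14  2.01  0.54  0.32]
dishb -1 17
    [ 1.12  0.82 -0.57  2.15  2.75  0.23  2.6 ]
    [ 1.16  0.84 -0.63  2.15  2.6   0.25  2.77]
    [ 1.07  0.8  -0.48  2.15  3.03  0.22  2.31]
```

```bash
python3 - <<'E'
from h import *
from fk import *
q0=env.state()["joint_positions"]
d=np.radians
for s in (.01,.018):
 for b in (10,14,18,22,26):
  for daz in (0,.3):
   rng=np.random.default_rng(0);best=None;n=0
   for i in range(15):
        q=rng.uniform(LO,HI) if i else q0
        q[0]=rng.uniform(-1,1) if i else q[0]
        r,e,a=ik(liptcp(0,d(b),s),Rtilt(CA+daz,d(b),1),q,1e-4,.02)
        if e<.002 and a<.01:
            n+=1
            if best is None or np.linalg.norm(r-q0)<np.linalg.norm(best-q0): best=r
   print(s,b,daz,n,None if best is None else best.round(2))
E
```

```text
0.01 10 0 11 [-0.12  0.66  0.01  2.17  0.36  0.17  0.81]
0.01 10 0.3 10 [-0.01  0.66 -0.11  2.17  0.51  0.16  0.99]
0.01 14 0 11 [-0.22  0.66  0.13  2.22  0.37  0.05  0.79]
0.01 14 0.3 10 [-0.08  0.65 -0.01  2.23  0.94  0.03  0.56]
0.01 18 0 10 [ 0.19  0.71 -0.5   2.25  1.71  0.45 -0.53]
0.01 18 0.3 10 [ 0.34  0.74 -0.63  2.27  1.79  0.45 -0.25]
0.01 22 0 10 [ 0.3   0.77 -0.7   2.3   1.85  0.66 -0.67]
0.01 22 0.3 10 [ 0.47  0.83 -0.86  2.31  1.92  0.66 -0.36]
0.01 26 0 10 [ 0.34  0.83 -0.8   2.34  1.95  0.82 -0.77]
0.01 26 0.3 10 [ 0.52  0.9  -0.96  2.36  2.04  0.81 -0.45]
0.018 10 0 11 [-0.13  0.68  0.02  2.17  0.37  0.15  0.81]
0.018 10 0.3 10 [-0.02  0.67 -0.09  2.17  0.51  0.14  0.99]
0.018 14 0 11 [-0.22  0.68  0.13  2.22  0.52  0.03  0.63]
0.018 14 0.3 10 [ 0.05  0.68 -0.19  2.22  1.53  0.14 -0.02]
0.018 18 0 10 [ 0.2   0.73 -0.52  2.25  1.74  0.48 -0.55]
0.018 18 0.3 10 [ 0.35  0.76 -0.64  2.26  1.82  0.47 -0.27]
0.018 22 0 10 [ 0.31  0.8  -0.72  2.29  1.86  0.68 -0.67]
0.018 22 0.3 10 [ 0.47  0.86 -0.86  2.31  1.94  0.68 -0.36]
0.018 26 0 10 [ 0.34  0.85 -0.81  2.34  1.96  0.83 -0.77]
0.018 26 0.3 10 [ 0.52  0.92 -0.96  2.36  2.05  0.82 -0.45]
```

```bash
cat > plan.py <<'E'
from h import *
from fk import *
def pathrows(qs,s=None):
    s=s or env.state(); R0=Rrpy(s["ee_rot"]);p0=s["ee_pos"];out=[]
    for q in qs:
        t,A,_,_=fk(q,P); out.append(np.r_[1000*R0.T@(t-p0),R.from_matrix(R0.T@A).as_rotvec()])
    return np.array(out)
E
python3 - <<'E'
from plan import *
d=np.radians
s=env.state();q0=s["joint_positions"]
b=d(22);Rt=Rtilt(CA,b,1)
seed=[.3,.77,-.7,2.3,1.85,.66,-.67]
q1,e,a=ik(liptcp(0,b,.015),Rt,np.array(seed),1e-3);print('lip',q1.round(3),e,a)
pre=liptcp(0,b,.015)-Rt[:,2]*.08-Rt[:,1]*.006
q2,e,a=ik(pre,Rt,q1,1e-3);print('pre',q2.round(3),e,a,pre)
hi=pre+[0,0,.06]
q3,e,a=ik(hi,Rt,q2,1e-3);print('hi',q3.round(3),e,a)
N=20
qs=[q0+(q3-q0)*k/N for k in range(1,N+1)]
r=pathrows(qs)
prev=np.eye(3);pp=np.zeros(3)
for k,x in enumerate(r):
    M=R.from_rotvec(x[3:]).as_matrix();t,A,e,w=fk(qs[k],P)
    print(k,x[:3].round(),x[3:].round(2),'dR %.1f dT %.0f'%(np.degrees(np.linalg.norm(R.from_matrix(prev.T@M).as_rotvec())),np.linalg.norm(x[:3]-pp)),'tcp',t.round(3),'tip',(t+.014*A[:,2]).round(3),'el',e.round(2),'w',w.round(2)); prev=M;pp=x[:3]
E
```

```text
lip [ 0.298  0.787 -0.698  2.295  1.86   0.665 -0.676] 1.214093181311175e-09 5.0885294061166894e-09
pre [ 0.317  0.591 -0.757  2.333  1.594  0.598 -0.494] 3.139633060789634e-08 1.4697602855896694e-07 [0.47151248 0.02285416 0.11589864]
hi [ 0.433  0.477 -0.887  2.266  1.272  0.617 -0.166] 4.391788518196102e-08 2.0136924539707988e-07
0 [-6. -2. 11.] [-0.01 -0.01 -0.  ] dR 1.0 dT 13 tcp [ 0.555 -0.012  0.259] tip [ 0.556 -0.017  0.245] el [0.25 0.05 0.75] w [0.55 0.08 0.54]
1 [-12.  -4.  21.] [-0.02 -0.02 -0.01] dR 0.9 dT 12 tcp [ 0.551 -0.018  0.25 ] tip [ 0.551 -0.023  0.237] el [0.25 0.04 0.75] w [0.55 0.08 0.53]
2 [-16.  -6.  30.] [-0.04 -0.03 -0.01] dR 0.9 dT 11 tcp [ 0.546 -0.024  0.242] tip [ 0.547 -0.028  0.229] el [0.25 0.03 0.75] w [0.54 0.08 0.52]
3 [-20.  -9.  39.] [-0.05 -0.03 -0.02] dR 0.9 dT 10 tcp [ 0.542 -0.028  0.234] tip [ 0.543 -0.033  0.221] el [0.25 0.02 0.75] w [0.53 0.07 0.51]
4 [-24. -11.  47.] [-0.06 -0.03 -0.03] dR 0.9 dT 9 tcp [ 0.538 -0.031  0.227] tip [ 0.539 -0.036  0.214] el [0.25 0.02 0.75] w [0.53 0.07 0.5 ]
5 [-26. -14.  54.] [-0.08 -0.03 -0.04] dR 1.0
[... 1454 characters left out ...]
 0.18 -0.18] dR 2.2 dT 8 tcp [ 0.496 -0.009  0.178] tip [ 0.499 -0.012  0.165] el [ 0.24 -0.08  0.74] w [0.41 0.06 0.45]
16 [-15. -75.  85.] [-0.22  0.21 -0.2 ] dR 2.2 dT 9 tcp [ 0.49  -0.002  0.177] tip [ 0.495 -0.005  0.164] el [ 0.24 -0.09  0.74] w [0.4  0.06 0.45]
17 [-13. -84.  84.] [-0.23  0.25 -0.21] dR 2.3 dT 10 tcp [0.485 0.006 0.176] tip [0.489 0.003 0.163] el [ 0.23 -0.1   0.74] w [0.39 0.06 0.45]
18 [-10. -94.  82.] [-0.23  0.28 -0.23] dR 2.4 dT 10 tcp [0.478 0.014 0.176] tip [0.483 0.012 0.163] el [ 0.23 -0.11  0.74] w [0.38 0.06 0.45]
19 [  -7. -104.   79.] [-0.24  0.32 -0.25] dR 2.5 dT 11 tcp [0.472 0.023 0.176] tip [0.477 0.021 0.163] el [ 0.22 -0.12  0.74] w [0.37 0.05 0.45]
```

drive_tool:
  targets:
    - {"gripper":1,"tx":-12,"ty":-4,"tz":21,"rx":-0.02,"ry":-0.02,"rz":-0.01}
    - {"gripper":1,"tx":-20,"ty":-9,"tz":39,"rx":-0.05,"ry":-0.03,"rz":-0.02}
    - {"gripper":1,"tx":-26,"ty":-14,"tz":54,"rx":-0.08,"ry":-0.03,"rz":-0.04}
    - {"gripper":1,"tx":-29,"ty":-21,"tz":66,"rx":-0.11,"ry":-0.01,"rz":-0.06}
    - {"gripper":1,"tx":-30,"ty":-30,"tz":76,"rx":-0.14,"ry":0.02,"rz":-0.08}
    - {"gripper":1,"tx":-28,"ty":-40,"tz":82,"rx":-0.16,"ry":0.06,"rz":-0.11}
    - {"gripper":1,"tx":-24,"ty":-52,"tz":86,"rx":-0.19,"ry":0.12,"rz":-0.14}
    - {"gripper":1,"tx":-18,"ty":-67,"tz":86,"rx":-0.21,"ry":0.18,"rz":-0.18}
    - {"gripper":1,"tx":-13,"ty":-84,"tz":84,"rx":-0.23,"ry":0.25,"rz":-0.21}
    - {"gripper":1,"tx":-7,"ty":-104,"tz":79,"rx":-0.24,"ry":0.32,"rz":-0.25}

```text
time_s: 8.78
ee_pos: [0.4707, 0.0221, 0.1757]
ee_rot: [2.758, -0.0, 1.273]
ft_force: [0.1, -0.9, 0.0]
width: -0.0
```

```bash
python3 - <<'E'
from plan import *
d=np.radians
b=d(22);Rt=Rtilt(CA,b,1)
pre=liptcp(0,b,.015)-Rt[:,2]*.08-Rt[:,1]*.006
s=env.state();print(s["joint_positions"].round(3),s["ee_pos"],rel(pre,Rt),rel(pre+[0,0,.06],Rt))
E
```

```text
[-0.366  0.357  0.212  2.29   0.563  0.186  0.556] [0.47067181 0.02208236 0.17568269] (array([  1. , -21.9,  55.6]), array([-0.    ,  0.0002, -0.0015])) (array([1. , 0.6, 0. ]), array([-0.    ,  0.0002, -0.0015]))
```

```bash
cat >> plan.py <<'E'
def track(q,pos1,R1,n=20):
    t0,A0,_,_=fk(q,P);w=R.from_matrix(A0.T@R1).as_rotvec()
    out=[]
    for k in range(1,n+1):
        q,e,a=ik(t0+(pos1-t0)*k/n,A0@R.from_rotvec(w*k/n).as_matrix(),q,1e-3,.02); out.append((q,e,a))
    return out
E
python3 - <<'E'
from plan import *
d=np.radians
b=d(22);Rt=Rtilt(CA,b,1)
pre=liptcp(0,b,.015)-Rt[:,2]*.08-Rt[:,1]*.006
q=env.state()["joint_positions"]
for tgt in (pre,liptcp(0,b,.015),liptcp(.4,b,.015),liptcp(.8,b,.015),liptcp(1.15,b,.015)):
    o=track(q,tgt,Rt,10)
    for k in (4,9): print(o[k][0].round(2),round(o[k][1]*1000,1),round(o[k][2],3))
    q=o[-1][0]
E
```

```text
[-0.44  0.43  0.32  2.33  0.59  0.07  0.52] 0.0 0.0
[-0.22  0.49  0.01  2.35  1.77  0.18 -0.67] 0.0 0.0
[-0.07  0.59 -0.16  2.33  1.99  0.29 -0.87] 0.0 0.0
[ 0.01  0.69 -0.25  2.3   2.1   0.38 -0.96] 0.0 0.0
[-0.15  0.58 -0.    2.26  1.88  0.17 -0.73] 0.0 0.0
[-0.06  0.49 -0.12  2.2   1.17  0.24 -0.  ] 0.0 0.0
[ 0.12  0.46 -0.33  2.1   0.93  0.39  0.28] 0.0 0.0
[ 0.22  0.45 -0.45  2.    0.78  0.51  0.47] 0.0 0.0
[ 0.28  0.47 -0.5   1.89  0.72  0.6   0.58] 0.0 0.0
[ 0.31  0.49 -0.54  1.77  0.67  0.68  0.67] 0.0 0.0
```

drive_tool:
  targets:
    - {"gripper":1,"tx":0,"ty":-2,"tz":5,"rx":0,"ry":0,"rz":0}
    - {"gripper":1,"tx":0,"ty":-4,"tz":11,"rx":0,"ry":0,"rz":0}
    - {"gripper":1,"tx":0,"ty":-7,"tz":17,"rx":0,"ry":0,"rz":0}
    - {"gripper":1,"tx":0,"ty":-9,"tz":23,"rx":0,"ry":0,"rz":0}
    - {"gripper":1,"tx":0,"ty":-11,"tz":29,"rx":0,"ry":0,"rz":0}
    - {"gripper":1,"tx":0,"ty":-13,"tz":34,"rx":0,"ry":0,"rz":0}
    - {"gripper":1,"tx":1,"ty":-16,"tz":40,"rx":0,"ry":0,"rz":0}
    - {"gripper":1,"tx":1,"ty":-18,"tz":46,"rx":0,"ry":0,"rz":0}
    - {"gripper":1,"tx":1,"ty":-20,"tz":52,"rx":0,"ry":0,"rz":0}
    - {"gripper":1,"tx":1,"ty":-22,"tz":56,"rx":0,"ry":0,"rz":0}

```text
time_s: 9.62
ee_pos: [0.4755, 0.0238, 0.124]
ee_rot: [2.766, 0.004, 1.271]
ft_force: [-0.1, -0.3, 0.7]
width: -0.0001
```

```bash
python3 - <<'E'
from plan import *
d=np.radians
b=d(22);Rt=Rtilt(CA,b,1)
pre=liptcp(0,b,.015)-Rt[:,2]*.08-Rt[:,1]*.006
s=env.state();q=s["joint_positions"];print(q.round(3),s["ee_pos"],rel(pre,Rt),rel(liptcp(0,b,.015)-Rt[:,1]*.004,Rt))
f=cam("wrist");cv2.imwrite("pics/w5.png",f["image"][:,:,::-1])
for tgt in (liptcp(0,b,.015),liptcp(.4,b,.015)):
    o=track(q,tgt,Rt,10)
    for k in (1,4,7,9): print(o[k][0].round(2),round(o[k][1]*1000,1),round(o[k][2],3))
    q=o[-1][0]
E
```

```text
[-0.449  0.493  0.34   2.33   1.09   0.014  0.01 ] [0.475539   0.0237785  0.12398064] (array([-2. , -6.3,  6.2]), array([-0.0082,  0.0047, -0.002 ])) (array([-1.7, -3.6, 86.2]), array([-0.0082,  0.0047, -0.002 ]))
[-0.2   0.51  0.    2.32  1.74  0.18 -0.64] 0.0 0.0
[-0.09  0.58 -0.14  2.32  1.92  0.27 -0.81] 0.0 0.0
[-0.02  0.65 -0.23  2.31  2.03  0.34 -0.9 ] 0.0 0.0
[ 0.02  0.69 -0.26  2.3   2.09  0.38 -0.95] 0.0 0.0
[-0.02  0.65 -0.2   2.29  2.01  0.31 -0.87] 0.0 0.0
[-0.13  0.58 -0.03  2.26  1.85  0.19 -0.7 ] 0.0 0.0
[-0.14  0.53 -0.01  2.23  1.37  0.17 -0.21] 0.0 0.0
[-0.04  0.5  -0.14  2.2   1.19  0.25 -0.02] 0.0 0.0
```

View pics/w5.png

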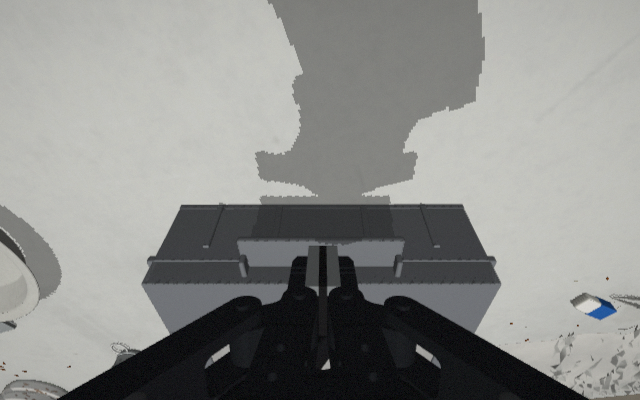

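```bash
python3 - <<'E'
from plan import *
d=np.radians
b=d(22);
for ep in (0,.15,.25):
    Rt=Rtilt(CA,b,1)@R.from_rotvec([0,-ep,0]).as_matrix()
    q=env.state()["joint_positions"]
    print(ep)
    pre=liptcp(0,b,.015)-Rt[:,2]*.08-Rt[:,1]*.006
    for tgt in (pre,liptcp(0,b,.015),liptcp(.4,b,.015),liptcp(1.1,b,.015)):
      o=track(q,tgt,Rt,10)
      for k in ((0,2,5,9) if tgt is pre else (4,9)): print(o[k][0].round(2),round(o[k][1]*1000,1),round(o[k][2],3))
      q=o[-1][0]
E
```

```text
0
[-0.42  0.49  0.31  2.33  1.5   0.03 -0.4 ] 0.0 0.0
[-0.35  0.49  0.2   2.33  1.64  0.08 -0.54] 0.0 0.0
[-0.3   0.49  0.12  2.34  1.72  0.12 -0.62] 0.0 0.0
[-0.24  0.49  0.05  2.35  1.8   0.16 -0.7 ] 0.0 0.0
[-0.08  0.59 -0.14  2.33  2.    0.28 -0.89] 0.0 0.0
[-0.01  0.69 -0.23  2.3   2.12  0.37 -0.98] 0.0 0.0
[-0.17  0.58  0.02  2.26  1.91  0.16 -0.76] 0.0 0.0
[-0.07  0.49 -0.11  2.2   1.16  0.23  0.01] 0.0 0.0
[ 0.19  0.47 -0.4   2.01  0.83  0.47  0.42] 0.0 0.0
[ 0.3   0.48 -0.53  1.81  0.67  0.66  0.65] 0.0 0.0
0.15
[-0.46  0.5   0.34  2.33  1.09  0.03 -0.  ] 0.0 0.0
[-0.49  0.51  0.34  2.32  1.08  0.07 -0.02] 0.0 0.0
[-0.52  0.52  0.34  2.31  1.06  0.12 -0.03] 0.0 0.0
[-0.56  0.54  0.33  2.29  1.03  0.2  -0.05] 0.0 0.0
[-0.62  0.66  0.5   2.28  1.46  0.03 -0.47] 0.0 0.0
[-0.36  0.71  0.16  2.26  1.87  0.23 -0.85] 0.0 0.0
[-0.37  0.61  0.18  2.22  1.29  0.23 -0.24] 0.0 0.0
[-0.22  0.52 -0.01  2.16  1.03  0.38  0.06] 0.0 0.0
[-0.05  0.48 -0.18  1.97  0.8   0.57  0.39] 0.0 0.0
[ 0.05  0.47 -0.26  1.77  0.66  0.74  0.61] 0.0 0.0
0.25
[-0.46  0.5   0.33  2.32  1.09  0.05 -0.01] 0.0 0.0
[-0.49  0.51  0.31  2.3   1.06  0.12 -0.02] 0.0 0.0
[-0.53  0.53  0.29  2.28  1.01  0.22 -0.03] 0.0 0.0
[-0.58  0.57  0.27  2.23  0.95  0.36 -0.04] 0.0 0.0
[-0.6   0.67  0.38  2.23  1.06  0.22 -0.13] 0.0 0.0
[-0.66  0.79  0.54  2.23  1.13  0.05 -0.19] 0.0 0.0
[-0.5   0.65  0.31  2.18  1.01  0.28 -0.01] 0.0 0.0
[-0.41  0.55  0.17  2.13  0.88  0.43  0.16] 0.0 0.0
[-0.26  0.5   0.05  1.95  0.71  0.61  0.43] 0.0 0.0
[-0.16  0.49 -0.02  1.75  0.6   0.77  0.63] 0.0 0.0
```

drive_tool:
  targets:
    - {"gripper":1,"tx":-2,"ty":-6,"tz":6,"rx":-0.01,"ry":0.005,"rz":0}
    - {"gripper":1,"tx":-2,"ty":-6,"tz":6,"rx":-0.01,"ry":0.005,"rz":0}
    - {"gripper":1,"tx":-2,"ty":-6,"tz":6,"rx":-0.01,"ry":0.005,"rz":0}
    - {"gripper":1,"tx":-2,"ty":-6,"tz":6,"rx":-0.01,"ry":0.005,"rz":0}
    - {"gripper":1,"tx":-2,"ty":-6,"tz":6,"rx":-0.01,"ry":0.005,"rz":0}
    - {"gripper":1,"tx":-2,"ty":-6,"tz":8,"rx":-0.01,"ry":0.005,"rz":0}
    - {"gripper":1,"tx":-2,"ty":-6,"tz":12,"rx":-0.01,"ry":0.005,"rz":0}
    - {"gripper":1,"tx":-2,"ty":-6,"tz":18,"rx":-0.01,"ry":0.005,"rz":0}
    - {"gripper":1,"tx":-2,"ty":-6,"tz":24,"rx":-0.01,"ry":0.005,"rz":0}
    - {"gripper":1,"tx":-2,"ty":-6,"tz":30,"rx":-0.01,"ry":0.005,"rz":0}

```text
time_s: 10.5
ee_pos: [0.4803, 0.0197, 0.0934]
ee_rot: [2.757, 0.001, 1.273]
ft_force: [0.9, 0.2, 0.1]
width: -0.0002
```

```bash
python3 - <<'E'
from plan import *
d=np.radians
b=d(22);Rt=Rtilt(CA,b,1)
pre=liptcp(0,b,.015)-Rt[:,2]*.08-Rt[:,1]*.006
s=env.state();q=s["joint_positions"];print(q.round(3),s["ee_pos"],rel(pre,Rt),rel(liptcp(0,b,.015)-Rt[:,1]*.004,Rt))
f=cam("wrist");cv2.imwrite("pics/w6.png",f["image"][:,:,::-1])
E
```

```text
[-0.133  0.55  -0.086  2.343  1.959  0.244 -0.856] [0.48033353 0.01965976 0.09338147] (array([  0.4,  -0.2, -24.4]), array([ 0.0011,  0.0015, -0.0017])) (array([ 0.6,  1.7, 55.6]), array([ 0.0011,  0.0015, -0.0017]))
```

View pics/w6.png

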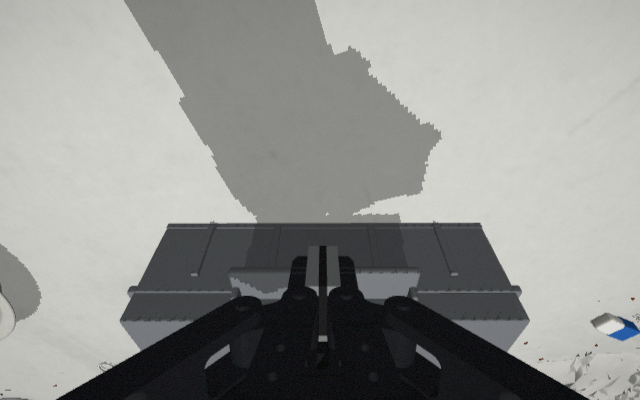

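drive_tool:
  targets:
    - {"gripper":1,"tx":0,"ty":0,"tz":5,"rx":0,"ry":0,"rz":0}
    - {"gripper":1,"tx":0,"ty":0,"tz":11,"rx":0,"ry":0,"rz":0}
    - {"gripper":1,"tx":0,"ty":0,"tz":18,"rx":0,"ry":0,"rz":0}
    - {"gripper":1,"tx":0,"ty":0,"tz":25,"rx":0,"ry":0,"rz":0}
    - {"gripper":1,"tx":0,"ty":0,"tz":32,"rx":0,"ry":0,"rz":0}
    - {"gripper":1,"tx":0,"ty":0,"tz":39,"rx":0,"ry":0,"rz":0}
    - {"gripper":1,"tx":0,"ty":0,"tz":46,"rx":0,"ry":0,"rz":0}
    - {"gripper":1,"tx":0,"ty":0,"tz":52,"rx":0,"ry":0,"rz":0}
    - {"gripper":1,"tx":0,"ty":0,"tz":56,"rx":0,"ry":0,"rz":0}
    - {"gripper":1,"tx":0,"ty":0,"tz":56,"rx":0,"ry":0,"rz":0}

```text
time_s: 11.38
ee_pos: [0.5004, 0.0127, 0.0397]
ee_rot: [2.759, 0.002, 1.271]
ft_force: [-0.9, -0.5, 1.2]
width: -0.0002
```

```bash
python3 - <<'E'
from plan import *
d=np.radians
b=d(22);Rt=Rtilt(CA,b,1)
s=env.state();q=s["joint_positions"];print(q.round(3),s["ee_pos"],s["ft_force"])
for th in (0,.05,.1,.15,.2,.25,.3,.35,.4,.45,.5): print(th,rel(liptcp(th,b,.015),Rt))
f=cam("scene");cv2.imwrite("pics/s6.png",cv2.resize(f["image"][110:270,230:430,::-1],None,fx=3.5,fy=3.5))
E
```

```text
[-0.004  0.701 -0.239  2.317  2.144  0.386 -1.011] [0.50040995 0.01271474 0.03967621] [-0.93542884 -0.51663111  1.18246081]
0 (array([ 1.3,  6.2, -2.1]), array([-0.0011,  0.0029, -0.0027]))
0.05 (array([  1.3,  10.7, -12.7]), array([-0.0011,  0.0029, -0.0027]))
0.1 (array([  1.2,  15.8, -23.1]), array([-0.0011,  0.0029, -0.0027]))
0.15 (array([  1.2,  21.4, -33.1]), array([-0.0011,  0.0029, -0.0027]))
0.2 (array([  1.2,  27.5, -42.9]), array([-0.0011,  0.0029, -0.0027]))
0.25 (array([  1.2,  34.1, -52.4]), array([-0.0011,  0.0029, -0.0027]))
0.3 (array([  1.2,  41.2, -61.5]), array([-0.0011,  0.0029, -0.0027]))
0.35 (array([  1.2,  48.7, -70.2]), array([-0.0011,  0.0029, -0.0027]))
0.4 (array([  1.2,  56.6, -78.6]), array([-0.0011,  0.0029, -0.0027]))
0.45 (array([  1.2,  64.9, -86.6]), array([-0.0011,  0.0029, -0.0027]))
0.5 (array([  1.2,  73.6, -94.1]), array([-0.0011,  0.0029, -0.0027]))
```

View pics/s6.png

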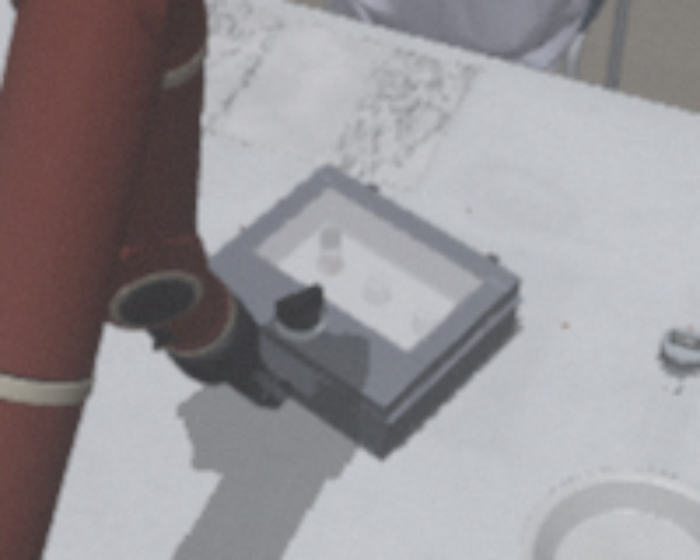

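drive_tool:
  targets:
    - {"gripper":1,"tx":1,"ty":3,"tz":0,"rx":0,"ry":0,"rz":0}
    - {"gripper":1,"tx":1,"ty":6,"tz":0,"rx":0,"ry":0,"rz":0}
    - {"gripper":1,"tx":1,"ty":8,"tz":-2,"rx":0,"ry":0,"rz":0}
    - {"gripper":1,"tx":1,"ty":9,"tz":-5,"rx":0,"ry":0,"rz":0}
    - {"gripper":1,"tx":1,"ty":11,"tz":-8,"rx":0,"ry":0,"rz":0}
    - {"gripper":1,"tx":1,"ty":13,"tz":-12,"rx":0,"ry":0,"rz":0}
    - {"gripper":1,"tx":1,"ty":15,"tz":-16,"rx":0,"ry":0,"rz":0}
    - {"gripper":1,"tx":1,"ty":17,"tz":-20,"rx":0,"ry":0,"rz":0}
    - {"gripper":1,"tx":1,"ty":19,"tz":-24,"rx":0,"ry":0,"rz":0}
    - {"gripper":1,"tx":1,"ty":21,"tz":-28,"rx":0,"ry":0,"rz":0}

```text
time_s: 12.27
ee_pos: [0.5085, 0.0117, 0.0743]
ee_rot: [2.76, 0.001, 1.272]
ft_force: [-4.3, 1.8, -0.7]
width: 0.0001
```

```bash
cat > look.py <<'E'
from plan import *
import sys
s=env.state();q=s["joint_positions"];print(q.round(3),s["ee_pos"],s["ft_force"])
b=np.radians(22);Rt=Rtilt(CA,b,1)
for th in map(float,sys.argv[2].split(',')): print(th,rel(liptcp(th,b,.015)+Rt[:,1]*.002,Rt,s))
f=cam("scene");cv2.imwrite(f"pics/{sys.argv[1]}.png",cv2.resize(f["image"][110:270,230:430,::-1],None,fx=3.5,fy=3.5))
E
python3 look.py s7 .1,.15,.2,.25,.3,.35,.4,.45,.5
```

```text
[-0.105  0.612 -0.08   2.283  1.997  0.235 -0.86 ] [0.50847634 0.01168948 0.07426365] [-4.33371481  1.75172269 -0.71311343]
0.1 (array([-0.1, -2.5,  6. ]), array([-0.0022,  0.0019, -0.0019]))
0.15 (array([-0.1,  3.1, -4. ]), array([-0.0022,  0.0019, -0.0019]))
0.2 (array([ -0.1,   9.2, -13.8]), array([-0.0022,  0.0019, -0.0019]))
0.25 (array([ -0.1,  15.8, -23.3]), array([-0.0022,  0.0019, -0.0019]))
0.3 (array([ -0.1,  22.8, -32.4]), array([-0.0022,  0.0019, -0.0019]))
0.35 (array([ -0.1,  30.3, -41.2]), array([-0.0022,  0.0019, -0.0019]))
0.4 (array([ -0.1,  38.2, -49.6]), array([-0.0022,  0.0019, -0.0019]))
0.45 (array([ -0.1,  46.5, -57.5]), array([-0.0022,  0.0019, -0.0019]))
0.5 (array([ -0.1,  55.2, -65.1]), array([-0.0022,  0.0019, -0.0019]))
```

View pics/s7.png

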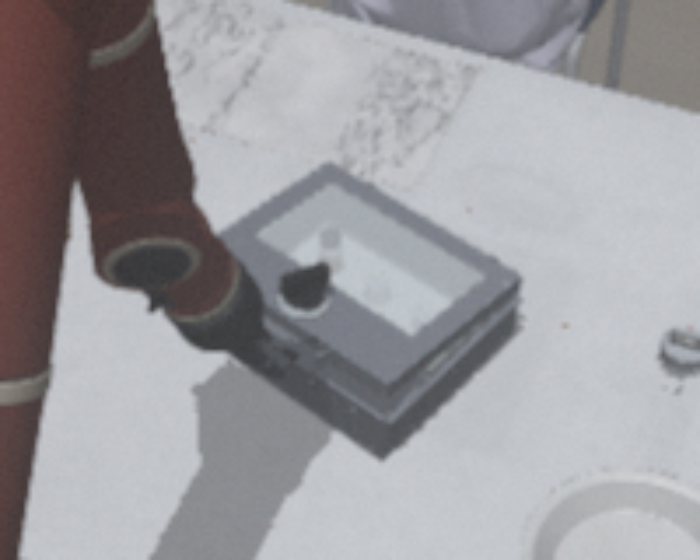

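The lid's front corner has risen clear of the tub (gap at (388,395)), so the latch is free. I'll continue along the arc.

drive_tool:
  targets:
    - {"gripper":1,"tx":0,"ty":4,"tz":-4,"rx":0,"ry":0,"rz":0}
    - {"gripper":1,"tx":0,"ty":7,"tz":-9,"rx":0,"ry":0,"rz":0}
    - {"gripper":1,"tx":0,"ty":10,"tz":-14,"rx":0,"ry":0,"rz":0}
    - {"gripper":1,"tx":0,"ty":13,"tz":-19,"rx":0,"ry":0,"rz":0}
    - {"gripper":1,"tx":0,"ty":17,"tz":-24,"rx":0,"ry":0,"rz":0}
    - {"gripper":1,"tx":0,"ty":20,"tz":-28,"rx":0,"ry":0,"rz":0}
    - {"gripper":1,"tx":0,"ty":24,"tz":-33,"rx":0,"ry":0,"rz":0}
    - {"gripper":1,"tx":0,"ty":28,"tz":-38,"rx":0,"ry":0,"rz":0}
    - {"gripper":1,"tx":0,"ty":32,"tz":-43,"rx":0,"ry":0,"rz":0}
    - {"gripper":1,"tx":0,"ty":36,"tz":-47,"rx":0,"ry":0,"rz":0}

```text
time_s: 13.15
ee_pos: [0.5253, 0.0064, 0.1341]
ee_rot: [2.756, 0.001, 1.27]
ft_force: [-1.8, 0.0, 0.3]
width: 0.0001
```

```bash
python3 look.py s8 .35,.4,.45,.5,.55,.6,.65,.7,.75
```

```text
[-0.079  0.495 -0.091  2.199  1.14   0.23   0.027] [0.52532331 0.00644601 0.13410469] [-1.81455941  0.03713787  0.27119586]
0.35 (array([-0. , -8.4,  7.7]), array([ 0.0018,  0.0024, -0.0037]))
0.4 (array([-0. , -0.5, -0.6]), array([ 0.0018,  0.0024, -0.0037]))
0.45 (array([ 0. ,  7.9, -8.5]), array([ 0.0018,  0.0024, -0.0037]))
0.5 (array([  0. ,  16.6, -16.1]), array([ 0.0018,  0.0024, -0.0037]))
0.55 (array([  0. ,  25.7, -23.1]), array([ 0.0018,  0.0024, -0.0037]))
0.6 (array([  0.1,  35.2, -29.7]), array([ 0.0018,  0.0024, -0.0037]))
0.65 (array([  0.1,  44.9, -35.8]), array([ 0.0018,  0.0024, -0.0037]))
0.7 (array([  0.1,  55. , -41.5]), array([ 0.0018,  0.0024, -0.0037]))
0.75 (array([  0.1,  65.3, -46.6]), array([ 0.0018,  0.0024, -0.0037]))
```

View pics/s8.png

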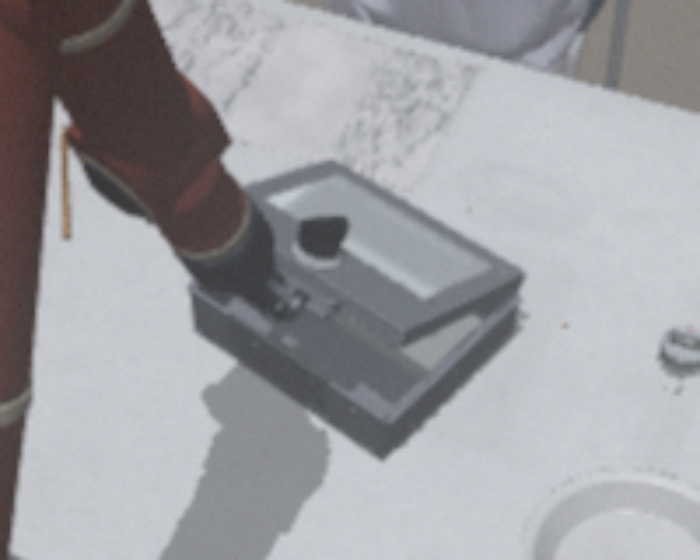

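The lid is up to about 0.4 rad and following the finger. Continue.

drive_tool:
  targets:
    - {"gripper":1,"tx":0,"ty":4,"tz":-4,"rx":0,"ry":0,"rz":0}
    - {"gripper":1,"tx":0,"ty":8,"tz":-8,"rx":0,"ry":0,"rz":0}
    - {"gripper":1,"tx":0,"ty":12,"tz":-12,"rx":0,"ry":0,"rz":0}
    - {"gripper":1,"tx":0,"ty":17,"tz":-16,"rx":0,"ry":0,"rz":0}
    - {"gripper":1,"tx":0,"ty":21,"tz":-20,"rx":0,"ry":0,"rz":0}
    - {"gripper":1,"tx":0,"ty":26,"tz":-23,"rx":0,"ry":0,"rz":0}
    - {"gripper":1,"tx":0,"ty":30,"tz":-27,"rx":0,"ry":0,"rz":0}
    - {"gripper":1,"tx":0,"ty":35,"tz":-30,"rx":0,"ry":0,"rz":0}
    - {"gripper":1,"tx":0,"ty":40,"tz":-33,"rx":0,"ry":0,"rz":0}
    - {"gripper":1,"tx":0,"ty":45,"tz":-36,"rx":0,"ry":0,"rz":0}

```text
time_s: 14.03
ee_pos: [0.5543, -0.004, 0.1862]
ee_rot: [2.751, 0.002, 1.267]
ft_force: [0.2, -0.3, -1.2]
width: 0.0001
```

```bash
python3 look.py s9 .6,.65,.7,.75,.8,.85,.9,.95,1.0
```

```text
[ 0.13   0.447 -0.339  2.073  0.863  0.419  0.354] [ 0.55428548 -0.00403044  0.18617414] [ 0.23384604 -0.28220085 -1.23057236]
0.6 (array([  1.5, -13. ,   6.9]), array([ 0.0068,  0.0046, -0.007 ]))
0.65 (array([ 1.6, -3.2,  0.8]), array([ 0.0068,  0.0046, -0.007 ]))
0.7 (array([ 1.6,  6.9, -4.8]), array([ 0.0068,  0.0046, -0.007 ]))
0.75 (array([ 1.6, 17.3, -9.8]), array([ 0.0068,  0.0046, -0.007 ]))
0.8 (array([  1.7,  27.8, -14.4]), array([ 0.0068,  0.0046, -0.007 ]))
0.85 (array([  1.8,  38.6, -18.4]), array([ 0.0068,  0.0046, -0.007 ]))
0.9 (array([  1.8,  49.6, -21.8]), array([ 0.0068,  0.0046, -0.007 ]))
0.95 (array([  1.9,  60.8, -24.7]), array([ 0.0068,  0.0046, -0.007 ]))
1.0 (array([  1.9,  72.1, -27.1]), array([ 0.0068,  0.0046, -0.007 ]))
```

View pics/s9.png

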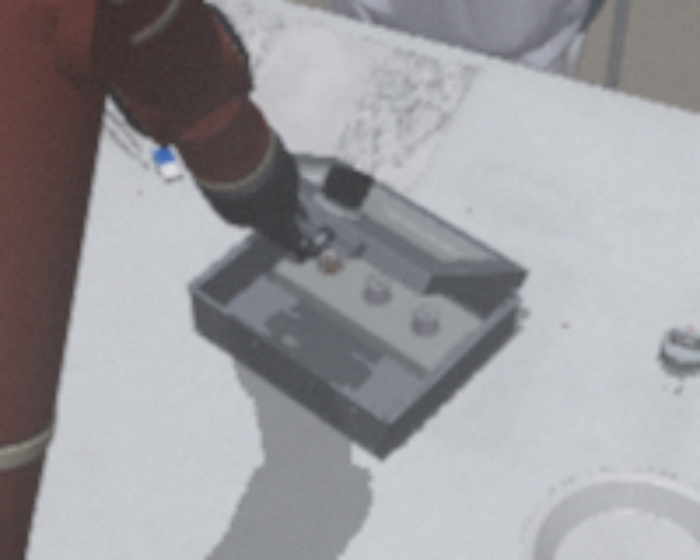

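drive_tool:
  targets:
    - {"gripper":1,"tx":0,"ty":5,"tz":-4,"rx":0.005,"ry":0.004,"rz":-0.005}
    - {"gripper":1,"tx":1,"ty":9,"tz":-6,"rx":0.005,"ry":0.004,"rz":-0.005}
    - {"gripper":1,"tx":2,"ty":14,"tz":-8,"rx":0.005,"ry":0.004,"rz":-0.005}
    - {"gripper":1,"tx":2,"ty":18,"tz":-10,"rx":0.005,"ry":0.004,"rz":-0.005}
    - {"gripper":1,"tx":2,"ty":23,"tz":-12,"rx":0.005,"ry":0.004,"rz":-0.005}
    - {"gripper":1,"tx":2,"ty":28,"tz":-14,"rx":0.005,"ry":0.004,"rz":-0.005}
    - {"gripper":1,"tx":2,"ty":33,"tz":-16,"rx":0.005,"ry":0.004,"rz":-0.005}
    - {"gripper":1,"tx":2,"ty":38,"tz":-18,"rx":0.005,"ry":0.004,"rz":-0.005}
    - {"gripper":1,"tx":2,"ty":43,"tz":-20,"rx":0.005,"ry":0.004,"rz":-0.005}
    - {"gripper":1,"tx":2,"ty":48,"tz":-21,"rx":0.005,"ry":0.004,"rz":-0.005}

```text
time_s: 14.92
ee_pos: [0.5913, -0.0134, 0.2255]
ee_rot: [2.753, -0.001, 1.272]
ft_force: [0.2, -0.3, -0.1]
width: 0.0002
```

```bash
python3 look.py s10 .85,.9,.95,1.0,1.05,1.1,1.15,1.17
```

```text
[ 0.24   0.449 -0.459  1.931  0.722  0.554  0.551] [ 0.59132676 -0.01338454  0.22552696] [ 0.23480265 -0.31131883 -0.12330886]
0.85 (array([ -0.3, -11.6,   3.5]), array([ 0.0047, -0.0003, -0.003 ]))
0.9 (array([-0.3, -0.6,  0. ]), array([ 0.0047, -0.0003, -0.003 ]))
0.95 (array([-0.3, 10.5, -2.9]), array([ 0.0047, -0.0003, -0.003 ]))
1.0 (array([-0.2, 21.8, -5.3]), array([ 0.0047, -0.0003, -0.003 ]))
1.05 (array([-0.2, 33.2, -7.1]), array([ 0.0047, -0.0003, -0.003 ]))
1.1 (array([-0.2, 44.6, -8.3]), array([ 0.0047, -0.0003, -0.003 ]))
1.15 (array([-0.1, 56.1, -9. ]), array([ 0.0047, -0.0003, -0.003 ]))
1.17 (array([-0.1, 60.8, -9.1]), array([ 0.0047, -0.0003, -0.003 ]))
```

View pics/s10.png

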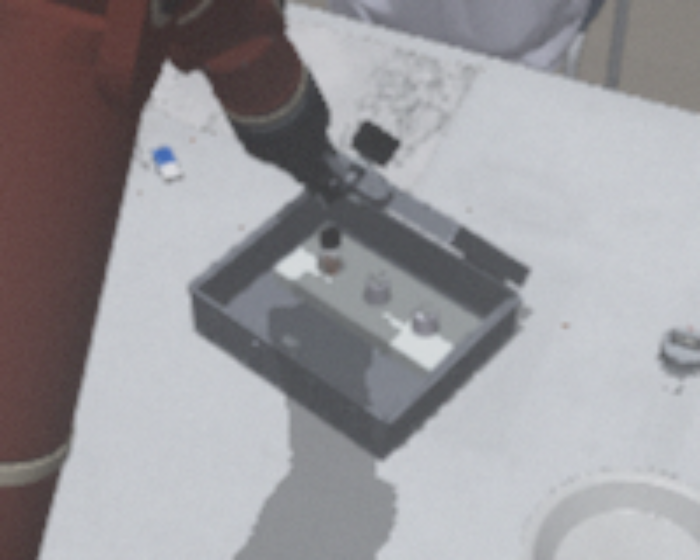

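drive_tool:
  targets:
    - {"gripper":1,"tx":0,"ty":5,"tz":-1,"rx":0,"ry":0,"rz":0}
    - {"gripper":1,"tx":0,"ty":10,"tz":-3,"rx":0,"ry":0,"rz":0}
    - {"gripper":1,"tx":0,"ty":15,"tz":-4,"rx":0,"ry":0,"rz":0}
    - {"gripper":1,"tx":0,"ty":20,"tz":-5,"rx":0,"ry":0,"rz":0}
    - {"gripper":1,"tx":0,"ty":24,"tz":-6,"rx":0,"ry":0,"rz":0}
    - {"gripper":1,"tx":0,"ty":28,"tz":-6,"rx":0,"ry":0,"rz":0}
    - {"gripper":1,"tx":0,"ty":32,"tz":-7,"rx":0,"ry":0,"rz":0}
    - {"gripper":1,"tx":0,"ty":36,"tz":-7,"rx":0,"ry":0,"rz":0}
    - {"gripper":1,"tx":0,"ty":40,"tz":-8,"rx":0,"ry":0,"rz":0}
    - {"gripper":1,"tx":0,"ty":43,"tz":-8,"rx":0,"ry":0,"rz":0}

```text
time_s: 15.8
ee_pos: [0.628, -0.0247, 0.2503]
ee_rot: [2.751, -0.002, 1.271]
ft_force: [0.0, 0.7, -0.1]
width: 0.0002
```

```bash
python3 look.py s11 1.05,1.1,1.15,1.17
```

```text
[ 0.285  0.476 -0.503  1.806  0.663  0.645  0.656] [ 0.62804985 -0.02473654  0.25027648] [ 0.01650504  0.67713493 -0.08509148]
1.05 (array([ -0.2, -11.8,   1.2]), array([ 0.0069, -0.0009, -0.004 ]))
1.1 (array([-0.1, -0.3,  0. ]), array([ 0.0069, -0.0009, -0.004 ]))
1.15 (array([-0.1, 11.2, -0.6]), array([ 0.0069, -0.0009, -0.004 ]))
1.17 (array([-0.1, 15.8, -0.7]), array([ 0.0069, -0.0009, -0.004 ]))
```

View pics/s11.png

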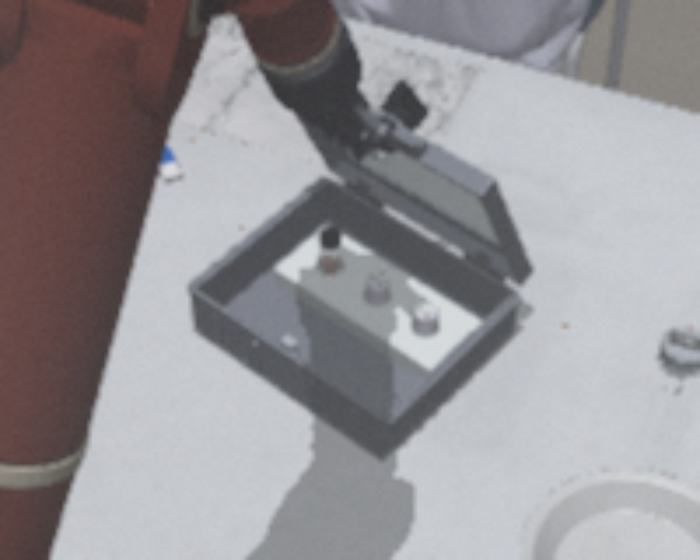

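drive_tool:
  targets:
    - {"gripper":1,"tx":0,"ty":3,"tz":0,"rx":0,"ry":0,"rz":0}
    - {"gripper":1,"tx":0,"ty":6,"tz":0,"rx":0,"ry":0,"rz":0}
    - {"gripper":1,"tx":0,"ty":8,"tz":0,"rx":0,"ry":0,"rz":0}
    - {"gripper":1,"tx":0,"ty":9,"tz":0,"rx":0,"ry":0,"rz":0}
    - {"gripper":1,"tx":0,"ty":9,"tz":0,"rx":0,"ry":0,"rz":0}
    - {"gripper":1,"tx":0,"ty":4,"tz":0,"rx":0,"ry":0,"rz":0}
    - {"gripper":1,"tx":0,"ty":-6,"tz":0,"rx":0,"ry":0,"rz":0}
    - {"gripper":1,"tx":0,"ty":-20,"tz":0,"rx":0,"ry":0,"rz":0}
    - {"gripper":1,"tx":0,"ty":-36,"tz":0,"rx":0,"ry":0,"rz":0}
    - {"gripper":1,"tx":0,"ty":-50,"tz":0,"rx":0,"ry":0,"rz":0}

```text
time_s: 16.68
ee_pos: [0.5833, -0.0109, 0.231]
ee_rot: [2.75, -0.003, 1.271]
ft_force: [0.7, -0.6, -0.2]
width: 0.0001
```

```bash
python3 look.py s12 1.15; python3 - <<'E'
from plan import *
f=cam("wrist");cv2.imwrite("pics/w12.png",f["image"][:,:,::-1]);np.savez("w12.npz",K=f["camera_matrix"],E=f["extrinsics"])
print(proj(f,C((.035,.06,.07))),proj(f,C((.035,.06,.025))))
d=np.radians
q=env.state()["joint_positions"]
for b in (30,35,40):
    q=env.state()["joint_positions"]
    Rt=Rtilt(CA,d(b),1); g=C((.035,.06,.052))+.005*Rt[:,2]
    for tgt in (g-.1*Rt[:,2],g,g+[0,0,.09],):
        o=track(q,tgt,Rt,10);q=o[-1][0]
        for k in (4,9): print(b,o[k][0].round(2),round(o[k][1]*1000,1),round(o[k][2],3))
    Rd=Rtilt(d(-37),d(b),1);
    for tgt in (np.array([.475,-.354,.14]),np.array([.475,-.354,.05])):
        o=track(q,tgt,Rd,10);q=o[-1][0]
        for k in (4,9): print('d',b,o[k][0].round(2),round(o[k][1]*1000,1),round(o[k][2],3))
E
```

```text
[ 0.241  0.43  -0.464  1.947  0.716  0.554  0.547] [ 0.58334767 -0.01093428  0.23096851] [ 0.7232088  -0.55657399 -0.16206649]
1.15 (array([-0. , 61.8, -0.6]), array([ 0.0075, -0.0013, -0.0042]))
[[384.04297242 198.39275352]] [[378.15683894 171.76461782]]
30 [ 0.04  0.51 -0.27  1.99  0.96  0.4   0.25] 0.0 0.0
30 [-0.21  0.61  0.02  2.01  1.32  0.24 -0.18] 0.0 0.0
30 [-0.23  0.7   0.09  1.97  1.59  0.17 -0.45] 0.0 0.0
30 [-0.15  0.8  -0.01  1.92  1.81  0.23 -0.64] 0.0 0.0
30 [-0.15  0.72 -0.01  1.9   1.41  0.23 -0.23] 0.0 0.0
30 [-0.05  0.65 -0.17  1.87  1.19  0.35  0.03] 0.0 0.0
d 30 [ 0.21  0.56 -0.06  2.11  1.75  0.18 -0.43] 0.0 0.0
d 30 [ 0.72  0.55 -0.18  2.15  2.07  0.14 -0.53] 0.0 0.0
d 30 [ 0.85  0.66 -0.38  2.17  2.22  0.31 -0.64] 0.0 0.0
d 30 [ 0.9   0.77 -0.46  2.19  2.33  0.44 -0.72] 0.0 0.0
35 [-0.04  0.5  -0.17  2.03  1.1   0.34  0.1 ] 0.0 0.0
35 [-0.14  0.62 -0.13  2.08  1.85  0.38 -0.71] 0.0 0.0
35 [-0.08  0.72 -0.18  2.03  1.97  0.42 -0.8 ] 0.0 0.0
35 [-0.04  0.82 -0.2   1.97  2.06  0.45 -0.85] 0.0 0.0
35 [-0.1   0.73 -0.11  1.96  1.89  0.35 -0.7 ] 0.0 0.0
35 [-0.15  0.65 -0.04  1.94  1.6   0.28 -0.41] 0.0 0.0
d 35 [ 0.31  0.57 -0.22  2.17  2.13  0.35 -0.81] 0.0 0.0
d 35 [ 0.8   0.57 -0.31  2.21  2.43  0.3  -0.88] 0.0 0.0
d 35 [ 0.85  0.68 -0.39  2.23  2.51  0.44 -0.93] 0.0 0.0
d 35 [ 0.87  0.79 -0.42  2.25  2.58  0.56 -0.97] 0.0 0.0
40 [-0.12  0.49 -0.07  2.08  1.3   0.28 -0.13] 0.0 0.0
40 [-0.07  0.65 -0.28  2.15  2.07  0.58 -0.93] 0.0 0.0
40 [-0.03  0.75 -0.29  2.09  2.15  0.6  -0.97] 0.0 0.0
40 [-0.    0.84 -0.29  2.02  2.21  0.61 -0.98] 0.0 0.0
40 [-0.03  0.75 -0.24  2.01  2.1   0.52 -0.89] 0.0 0.0
40 [-0.08  0.66 -0.17  2.    1.94  0.43 -0.74] 0.0 0.0
d 40 [ 0.35  0.6  -0.29  2.23  2.33  0.5  -1.  ] 0.0 0.0
d 40 [ 0.82  0.59 -0.34  2.27  2.64  0.45 -1.08] 0.0 0.0
d 40 [ 0.84  0.7  -0.37  2.3   2.7   0.58 -1.11] 0.0 0.0
d 40 [ 0.84  0.81 -0.38  2.31  2.74  0.71 -1.14] 0.0 0.0
```

View pics/s12.png

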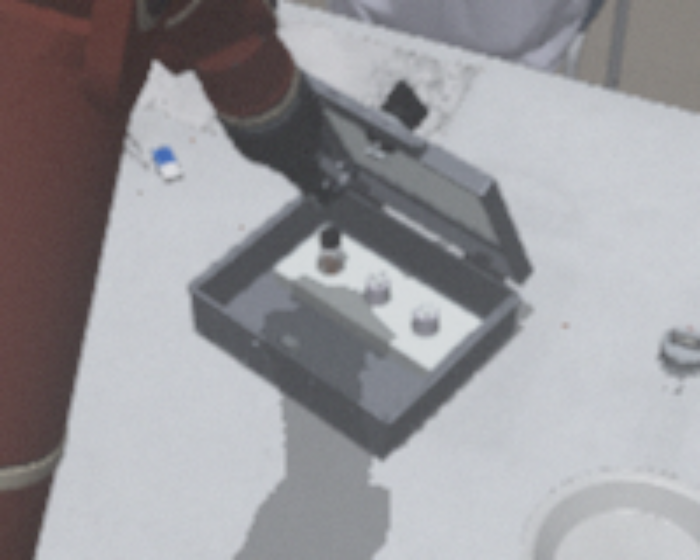

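View pics/w12.png

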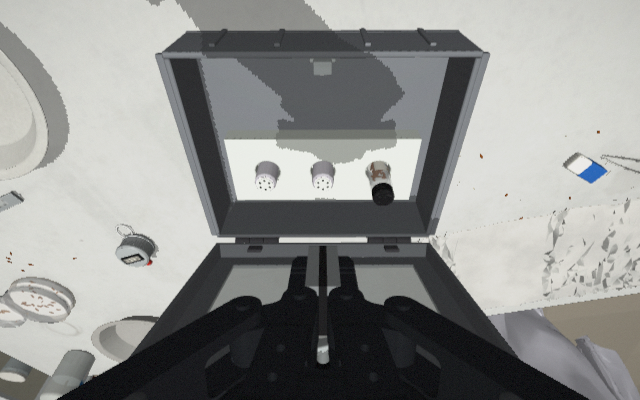

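```bash
python3 - <<'E'
from plan import *
im=cv2.imread("pics/w12.png");cv2.imwrite("pics/w12c.png",cv2.resize(im[140:220,340:420],None,fx=7,fy=7,interpolation=cv2.INTER_CUBIC))
b=np.radians(38);Rt=Rtilt(CA,b,1); g=C((.035,.06,.053))+.005*Rt[:,2]
print(rel(g-.1*Rt[:,2],Rt))
E
```

```text
(array([ 59.5, -13.7, 105.2]), array([-2.744e-01, -2.000e-04, -1.600e-03]))
```

View pics/w12c.png

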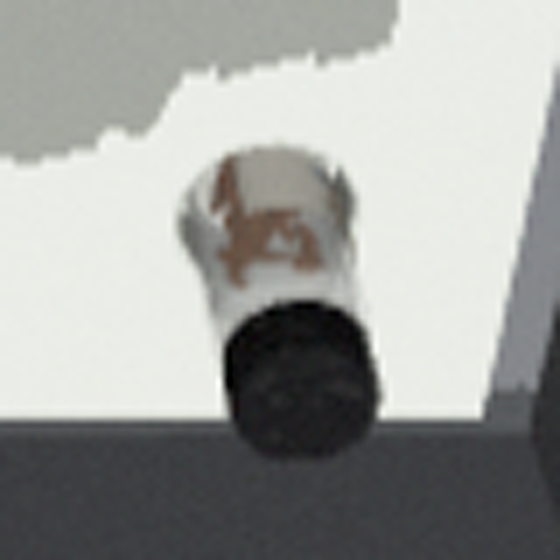

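Cap top centre is at (383.4,196.4), against (384.0,198.4) predicted: within ~1.5 mm. The lid stays on its stop with the hand off. Move to the pre-grasp.

drive_tool:
  targets:
    - {"gripper":0.45,"tx":4,"ty":-2,"tz":6,"rx":-0.02,"ry":0,"rz":0}
    - {"gripper":0.45,"tx":10,"ty":-4,"tz":17,"rx":-0.05,"ry":0,"rz":0}
    - {"gripper":0.45,"tx":17,"ty":-5,"tz":29,"rx":-0.08,"ry":0,"rz":0}
    - {"gripper":0.45,"tx":24,"ty":-6,"tz":42,"rx":-0.11,"ry":0,"rz":0}
    - {"gripper":0.45,"tx":31,"ty":-8,"tz":55,"rx":-0.14,"ry":0,"rz":0}
    - {"gripper":0.45,"tx":38,"ty":-9,"tz":68,"rx":-0.18,"ry":0,"rz":0}
    - {"gripper":0.45,"tx":45,"ty":-11,"tz":80,"rx":-0.21,"ry":0,"rz":0}
    - {"gripper":0.45,"tx":52,"ty":-12,"tz":92,"rx":-0.24,"ry":0,"rz":0}
    - {"gripper":0.45,"tx":57,"ty":-13,"tz":101,"rx":-0.26,"ry":0,"rz":0}
    - {"gripper":0.45,"tx":59,"ty":-14,"tz":105,"rx":-0.274,"ry":0,"rz":0}

```text
time_s: 17.62
ee_pos: [0.6274, 0.0393, 0.1293]
ee_rot: [2.472, -0.003, 1.275]
ft_force: [-0.6, -1.0, -0.9]
width: 0.047
```

```bash
python3 - <<'E'
from plan import *
b=np.radians(38);Rt=Rtilt(CA,b,1); g=C((.035,.06,.053))+.005*Rt[:,2]
s=env.state();print(s["joint_positions"].round(2),s["ft_force"],s["width"],rel(g-.1*Rt[:,2],Rt),rel(g,Rt))
f=cam("wrist");cv2.imwrite("pics/w13.png",f["image"][:,:,::-1]);print(proj(f,C((.035,.06,.07))))
E
```

```text
[-0.19  0.62 -0.09  2.13  2.07  0.43 -0.96] [-0.63574338 -1.02618983 -0.9270241 ] 0.04704830499101691 (array([-1.2, -2.2,  0. ]), array([ 0.0062, -0.0021, -0.0018])) (array([ -1.4,  -2.8, 100. ]), array([ 0.0062, -0.0021, -0.0018]))
[[321.53501395 224.76246265]]
```

View pics/w13.png

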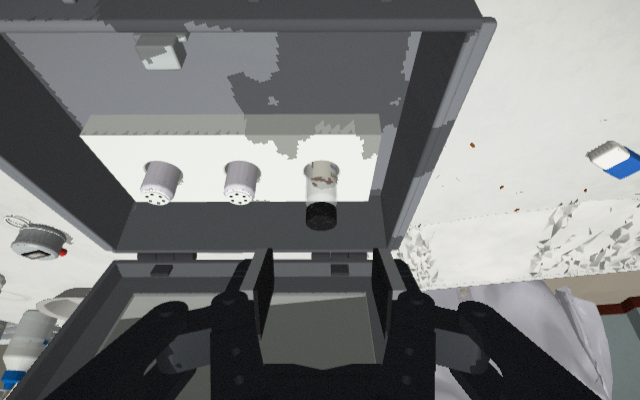

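drive_tool:
  targets:
    - {"gripper":0.45,"tx":-1,"ty":-4,"tz":8,"rx":0.006,"ry":0,"rz":0}
    - {"gripper":0.45,"tx":-1,"ty":-4,"tz":20,"rx":0.006,"ry":0,"rz":0}
    - {"gripper":0.45,"tx":-1,"ty":-4,"tz":33,"rx":0.006,"ry":0,"rz":0}
    - {"gripper":0.45,"tx":-1,"ty":-4,"tz":46,"rx":0.006,"ry":0,"rz":0}
    - {"gripper":0.45,"tx":-1,"ty":-4,"tz":59,"rx":0.006,"ry":0,"rz":0}
    - {"gripper":0.45,"tx":-1,"ty":-4,"tz":71,"rx":0.006,"ry":0,"rz":0}
    - {"gripper":0.45,"tx":-1,"ty":-4,"tz":82,"rx":0.006,"ry":0,"rz":0}
    - {"gripper":0.45,"tx":-1,"ty":-4,"tz":91,"rx":0.006,"ry":0,"rz":0}
    - {"gripper":0.45,"tx":-1,"ty":-4,"tz":97,"rx":0.006,"ry":0,"rz":0}
    - {"gripper":0.45,"tx":-1,"ty":-4,"tz":99,"rx":0.006,"ry":0,"rz":0}

```text
time_s: 18.5
ee_pos: [0.6809, 0.0253, 0.0433]
ee_rot: [2.486, -0.005, 1.28]
ft_force: [0.1, -0.0, -0.5]
width: 0.0472
```

```bash
python3 - <<'E'
from plan import *
b=np.radians(38);Rt=Rtilt(CA,b,1); g=C((.035,.06,.053))+.005*Rt[:,2]
s=env.state();print(s["joint_positions"].round(2),s["ee_pos"],s["ft_force"],s["width"],rel(g,Rt))
f=cam("wrist");cv2.imwrite("pics/w14.png",f["image"][:,:,::-1]);print(proj(f,C((.035,.06,.07))))
E
```

```text
[-0.08  0.83 -0.16  2.01  2.23  0.49 -1.04] [0.68093644 0.02531115 0.04328784] [ 0.05191049 -0.03108482 -0.45522736] 0.0472218131799269 (array([-3.4,  7.2, -1.8]), array([-0.008 , -0.0068,  0.0009]))
[[315.37868416 344.74086756]]
```

View pics/w14.png

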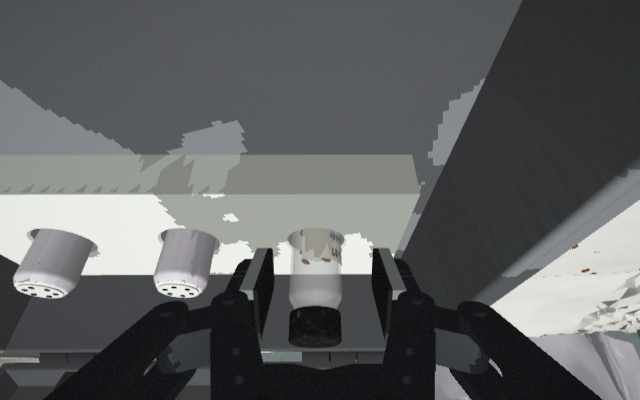

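drive_tool:
  squeeze: 30
  targets:
    - {"gripper":0.45,"tx":-2,"ty":4,"tz":-1,"rx":-0.008,"ry":-0.006,"rz":0}
    - {"gripper":0.45,"tx":-3,"ty":6,"tz":-2,"rx":-0.008,"ry":-0.006,"rz":0}
    - {"gripper":0.45,"tx":-3,"ty":6,"tz":-2,"rx":-0.008,"ry":-0.006,"rz":0}
    - {"gripper":0.55,"tx":-3,"ty":6,"tz":-2,"rx":-0.008,"ry":-0.006,"rz":0}
    - {"gripper":0.65,"tx":-3,"ty":6,"tz":-2,"rx":-0.008,"ry":-0.006,"rz":0}
    - {"gripper":0.75,"tx":-3,"ty":6,"tz":-2,"rx":-0.008,"ry":-0.006,"rz":0}
    - {"gripper":0.85,"tx":-3,"ty":6,"tz":-2,"rx":-0.008,"ry":-0.006,"rz":0}
    - {"gripper":0.9,"tx":-3,"ty":6,"tz":-2,"rx":-0.008,"ry":-0.006,"rz":0}
    - {"gripper":0.9,"tx":-3,"ty":6,"tz":-2,"rx":-0.008,"ry":-0.006,"rz":0}
    - {"gripper":0.9,"tx":-3,"ty":6,"tz":-2,"rx":-0.008,"ry":-0.006,"rz":0}

```text
time_s: 19.38
ee_pos: [0.6834, 0.0218, 0.049]
ee_rot: [2.478, -0.0, 1.277]
ft_force: [-2.6, 0.2, 3.3]
width: 0.0226
```

```bash
python3 - <<'E'
from plan import *
b=np.radians(38);Rt=Rtilt(CA,b,1); g=C((.035,.06,.053))+.005*Rt[:,2]
s=env.state();print(s["joint_positions"].round(2),s["ee_pos"],s["ft_force"],s["width"],rel(g,Rt),rel(g+[0,0,.06],Rt))
np.save("grasp.npy",np.r_[s["ee_pos"],s["ee_rot"]])
f=cam("wrist");cv2.imwrite("pics/w15.png",f["image"][:,:,::-1])
E
```

```text
[-0.09  0.82 -0.15  2.01  2.22  0.48 -1.04] [0.68338633 0.02181797 0.04901681] [-2.58555251  0.19368065  3.28970284] 0.02259559275293472 (array([-0.8,  1. ,  0.7]), array([ 0.0004, -0.0014,  0.0012])) (array([ -0.8,  38. , -46.5]), array([ 0.0004, -0.0014,  0.0012]))
```

View pics/w15.png

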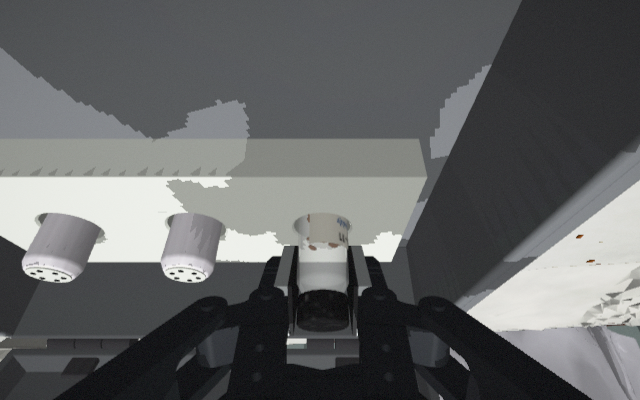

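drive_tool:
  targets:
    - {"gripper":0.9,"tx":0,"ty":2,"tz":-2,"rx":0,"ry":0,"rz":0}
    - {"gripper":0.9,"tx":0,"ty":5,"tz":-6,"rx":0,"ry":0,"rz":0}
    - {"gripper":0.9,"tx":0,"ty":8,"tz":-11,"rx":0,"ry":0,"rz":0}
    - {"gripper":0.9,"tx":0,"ty":12,"tz":-16,"rx":0,"ry":0,"rz":0}
    - {"gripper":0.9,"tx":0,"ty":15,"tz":-22,"rx":0,"ry":0,"rz":0}
    - {"gripper":0.9,"tx":0,"ty":17,"tz":-32,"rx":0,"ry":0,"rz":0}
    - {"gripper":0.9,"tx":0,"ty":17,"tz":-45,"rx":0,"ry":0,"rz":0}
    - {"gripper":0.9,"tx":0,"ty":17,"tz":-60,"rx":0,"ry":0,"rz":0}
    - {"gripper":0.9,"tx":0,"ty":17,"tz":-75,"rx":0,"ry":0,"rz":0}
    - {"gripper":0.9,"tx":0,"ty":17,"tz":-88,"rx":0,"ry":0,"rz":0}

```text
time_s: 20.27
ee_pos: [0.6435, 0.0342, 0.1302]
ee_rot: [2.478, -0.001, 1.277]
ft_force: [0.4, 0.4, 0.5]
width: 0.0225
```

```bash
python3 - <<'E'
from plan import *
s=env.state();print(s["joint_positions"].round(2),s["ee_pos"],s["ft_force"],s["width"])
f=cam("wrist");cv2.imwrite("pics/w16.png",f["image"][:,:,::-1])
f=cam("scene");cv2.imwrite("pics/s16.png",cv2.resize(f["image"][110:310,200:460,::-1],None,fx=3,fy=3))
d=np.radians
b=d(38)
# via: forward of case then dish
Rd=Rtilt(d(-37),b,1)
q=s["joint_positions"]
for nm,tgt,Rr in (('up',s["ee_pos"]+[-.05,-.06,.05],Rtilt(CA,b,1)),('dish',np.array([.475,-.354,.16]),Rd),('low',np.array([.475,-.354,.05]),Rd)):
    o=track(q,tgt,Rr,20);q=o[-1][0]
    for k in (4,9,14,19): print(nm,o[k][0].round(2),round(o[k][1]*1000,1),round(o[k][2],3))
E
```

```text
[-0.19  0.63 -0.05  2.08  2.04  0.38 -0.91] [0.64347868 0.03416383 0.13020878] [0.35269576 0.37296385 0.47936932] 0.02252283396433715
up [-0.17  0.6  -0.05  2.12  2.06  0.36 -0.91] 0.0 0.0
up [-0.14  0.56 -0.04  2.14  2.07  0.35 -0.9 ] 0.0 0.0
up [-0.12  0.52 -0.04  2.17  2.09  0.33 -0.89] 0.0 0.0
up [-0.09  0.48 -0.03  2.2   2.1   0.31 -0.88] 0.0 0.0
dish [ 0.13  0.47 -0.11  2.26  2.27  0.34 -0.98] 0.0 0.0
dish [ 0.35  0.48 -0.17  2.28  2.42  0.35 -1.05] 0.0 0.0
dish [ 0.56  0.49 -0.21  2.28  2.55  0.34 -1.09] 0.0 0.0
dish [ 0.74  0.52 -0.22  2.23  2.64  0.31 -1.1 ] 0.0 0.0
low [ 0.77  0.59 -0.26  2.25  2.68  0.39 -1.12] 0.0 0.0
low [ 0.78  0.65 -0.29  2.27  2.71  0.47 -1.14] 0.0 0.0
low [ 0.79  0.72 -0.3   2.28  2.74  0.55 -1.16] 0.0 0.0
low [ 0.8   0.79 -0.32  2.29  2.76  0.62 -1.17] 0.0 0.0
```

View pics/w16.png

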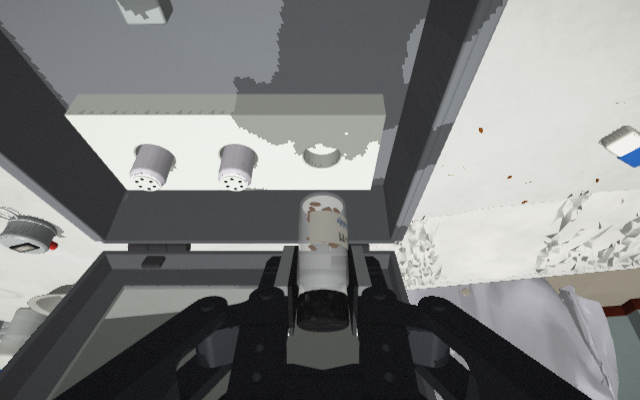

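View pics/s16.png

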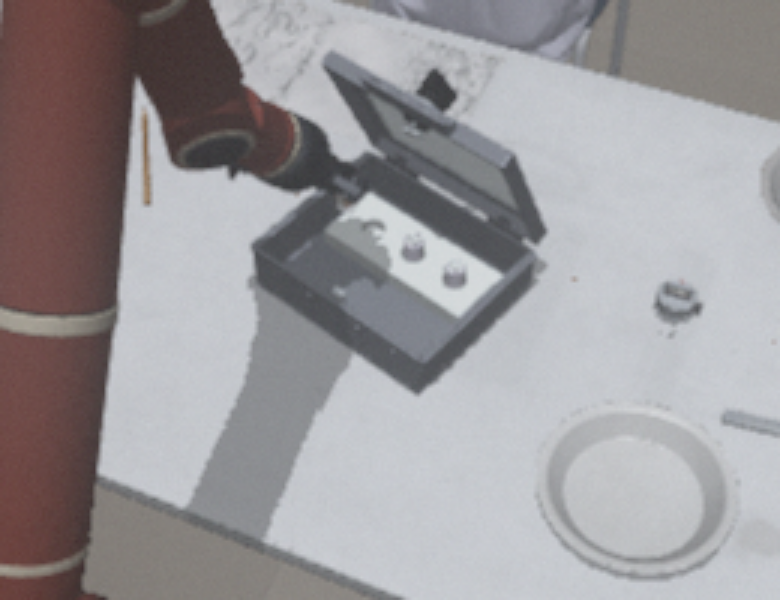

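```bash
cat >> plan.py <<'E'
G=np.load("grasp.npy");Rg=Rrpy(G[3:]);OFF=Rg.T@(C((.035,.06,.010))-G[:3])  # vial base in tool frame
def place(xy,zb,yawd):
    Rt=Rrpy([G[3],0,G[5]+yawd]); return np.r_[xy,zb]-Rt@OFF,Rt
E
python3 - <<'E'
from plan import *
print(OFF)
dy=np.radians(-37)-CA
s=env.state()
up=s["ee_pos"]+[-.06,-.06,.04]
print('up',rel(up,Rrpy([G[3],0,G[5]+dy*.2])))
for xy in ([.475,-.354],):
    p,Rt=place(xy,.11,dy);print(p,rel(p,Rt))
E
```

```text
[-0.00082335 -0.02549286  0.02959444]
up (array([-74.7,  -6.8, -56.4]), array([ 0.002 , -0.0459,  0.0553]))
[ 0.47697521 -0.35445338  0.1490165 ] (array([-420.9,  -25.8,  -44.1]), array([ 0.0017, -0.2185,  0.2755]))
```

drive_tool:
  targets:
    - {"gripper":0.9,"tx":-8,"ty":-1,"tz":-10,"rx":0,"ry":-0.005,"rz":0.006}
    - {"gripper":0.9,"tx":-25,"ty":-2,"tz":-25,"rx":0,"ry":-0.015,"rz":0.02}
    - {"gripper":0.9,"tx":-48,"ty":-4,"tz":-42,"rx":0,"ry":-0.03,"rz":0.035}
    - {"gripper":0.9,"tx":-75,"ty":-7,"tz":-56,"rx":0,"ry":-0.046,"rz":0.055}
    - {"gripper":0.9,"tx":-105,"ty":-9,"tz":-56,"rx":0,"ry":-0.06,"rz":0.075}
    - {"gripper":0.9,"tx":-136,"ty":-11,"tz":-55,"rx":0,"ry":-0.076,"rz":0.095}
    - {"gripper":0.9,"tx":-167,"ty":-12,"tz":-54,"rx":0,"ry":-0.091,"rz":0.115}
    - {"gripper":0.9,"tx":-198,"ty":-14,"tz":-53,"rx":0,"ry":-0.107,"rz":0.134}
    - {"gripper":0.9,"tx":-229,"ty":-16,"tz":-51,"rx":0,"ry":-0.122,"rz":0.154}
    - {"gripper":0.9,"tx":-258,"ty":-18,"tz":-50,"rx":0,"ry":-0.137,"rz":0.172}

```text
time_s: 21.2
ee_pos: [0.5258, -0.2012, 0.1586]
ee_rot: [2.476, -0.0, 1.056]
ft_force: [-0.1, -0.4, 0.3]
width: 0.0225
```

```bash
python3 - <<'E'
from plan import *
dy=np.radians(-37)-CA
s=env.state();print(s["joint_positions"].round(2),s["ee_pos"],s["width"])
p,Rt=place([.475,-.354],.11,dy);print(p,rel(p,Rt))
E
```

```text
[ 0.36  0.5  -0.16  2.31  2.46  0.39 -1.12] [ 0.52575549 -0.20124037  0.15864338] 0.022501471010233122
[ 0.47697521 -0.35445338  0.1490165 ] (array([-157.4,   20. ,   27.9]), array([ 0.0019, -0.0801,  0.1018]))
```

drive_tool:
  targets:
    - {"gripper":0.9,"tx":-25,"ty":3,"tz":4,"rx":0,"ry":-0.013,"rz":0.016}
    - {"gripper":0.9,"tx":-50,"ty":6,"tz":9,"rx":0,"ry":-0.025,"rz":0.032}
    - {"gripper":0.9,"tx":-75,"ty":9,"tz":13,"rx":0,"ry":-0.038,"rz":0.048}
    - {"gripper":0.9,"tx":-98,"ty":12,"tz":17,"rx":0,"ry":-0.05,"rz":0.063}
    - {"gripper":0.9,"tx":-119,"ty":15,"tz":21,"rx":0,"ry":-0.06,"rz":0.077}
    - {"gripper":0.9,"tx":-136,"ty":17,"tz":24,"rx":0,"ry":-0.07,"rz":0.088}
    - {"gripper":0.9,"tx":-148,"ty":19,"tz":26,"rx":0,"ry":-0.076,"rz":0.096}
    - {"gripper":0.9,"tx":-155,"ty":20,"tz":28,"rx":0,"ry":-0.08,"rz":0.101}
    - {"gripper":0.9,"tx":-157,"ty":20,"tz":28,"rx":0,"ry":-0.08,"rz":0.102}
    - {"gripper":0.9,"tx":-157,"ty":20,"tz":28,"rx":0,"ry":-0.08,"rz":0.102}

```text
time_s: 22.03
ee_pos: [0.477, -0.3543, 0.1487]
ee_rot: [2.477, -0.001, 0.926]
ft_force: [0.3, 0.2, -0.9]
width: 0.0229
```

```bash
python3 - <<'E'
from plan import *
dy=np.radians(-37)-CA
s=env.state();print(s["joint_positions"].round(2),s["ee_pos"],s["ee_rot"],s["width"])
p,Rt=place([.475,-.354],.11,dy);print(p,rel(p,Rt))
for n in ("wrist","top","scene"):
    f=cam(n);cv2.imwrite(f"pics/{n}18.png",f["image"][:,:,::-1]);np.savez(n+"18.npz",K=f["camera_matrix"],E=f["extrinsics"])
a=cv2.imread("pics/top18.png");cv2.imwrite("pics/td18.png",cv2.resize(a[205:285,385:475],None,fx=7,fy=7,interpolation=cv2.INTER_CUBIC))
a=cv2.imread("pics/scene18.png");cv2.imwrite("pics/sd18.png",cv2.resize(a[190:320,350:480],None,fx=4.5,fy=4.5,interpolation=cv2.INTER_CUBIC))
E
```

```text
[ 0.73  0.55 -0.21  2.24  2.7   0.34 -1.16] [ 0.47703833 -0.35433699  0.14867342] [ 2.47656164e+00 -5.04603868e-04  9.26257305e-01] 0.02291502945360296
[ 0.47697521 -0.35445338  0.1490165 ] (array([-0.1,  0.2, -0.3]), array([ 0.0014, -0.0001, -0.0007]))
```

View pics/wrist18.png

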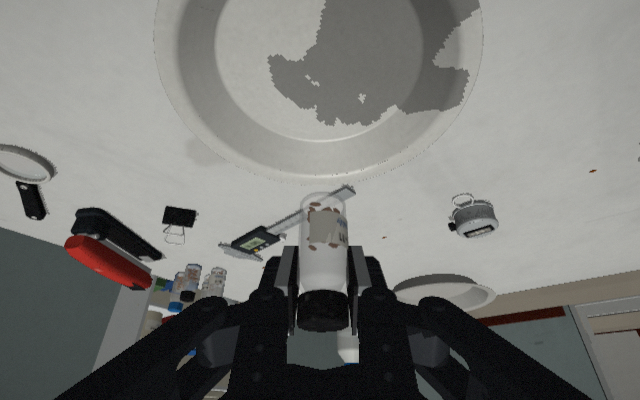

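View pics/td18.png

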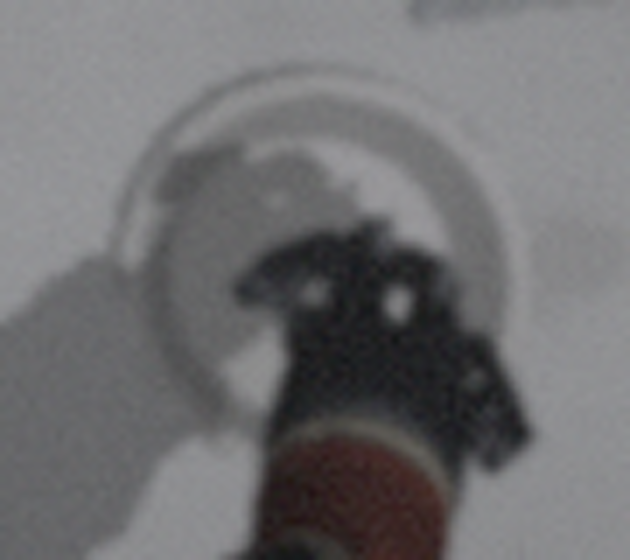

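View pics/sd18.png

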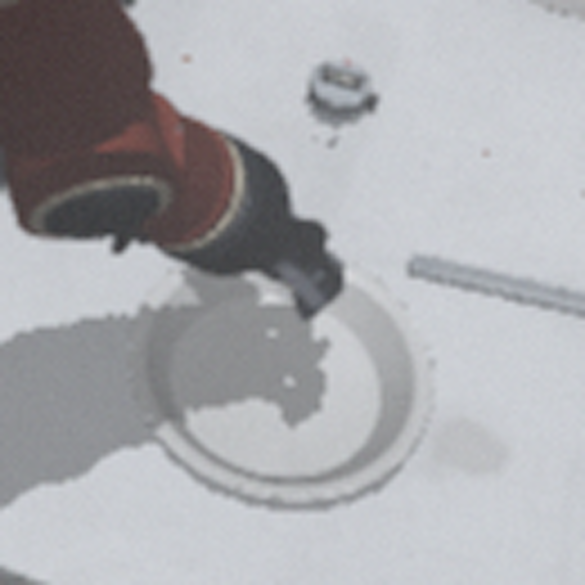

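```bash
python3 - <<'E'
from plan import *
a=cv2.imread("pics/wrist18.png");cv2.imwrite("pics/wd18.png",cv2.resize(a[0:200,140:500],None,fx=2.2,fy=2.2,interpolation=cv2.INTER_CUBIC))
def ld(n):
    d=np.load(n+"18.npz");return dict(camera_matrix=d["K"],extrinsics=d["E"])
W,T,S=ld("wrist"),ld("top"),ld("scene")
# overlay predicted circles for center guess
def fit(f,z,r,pts):
    X=np.array([ray(f,p,z)[:2] for p in pts]); o=least_squares(lambda v:np.hypot(*(X-v[:2]).T)-v[2],[.475,-.354,r]); o2=least_squares(lambda v:np.hypot(*(X-v).T)-r,[.475,-.354]); return o.x.round(4),o2.x.round(4),(1000*o2.fun).round(1)
print('w rim',fit(W,.026,.098,[(153,45),(482,40),(318,182),(210,145),(430,143)]))
s=lambda x,y:(x/4.5+350-.4,y/4.5+190-.4)
print('s rim',fit(S,.026,.098,[s(430,370),s(290,508),s(190,465),s(390,460)]))
print('s floor',fit(S,.002,.060,[s(383,375),s(280,478),s(200,440),s(355,440)]))
t=lambda x,y:(x/6+390-.4,y/6+205-.4)
print('t floor',fit(T,.002,.060,[t(115,240),t(360,240),t(238,118),t(238,360),t(150,155),t(325,320)]))
print('t rim',fit(T,.026,.098,[t(65,235),t(425,235),t(245,50),t(250,398)]))
E
```

```text
w rim (array([ 0.4709, -0.3542,  0.0972]), array([ 0.4704, -0.3538]), array([-1. , -1. , -0.1, -0.6, -0.6]))
s rim (array([ 0.4707, -0.3515,  0.0986]), array([ 0.4702, -0.3521]), array([ 1.9,  4.5, -1.8, -4.3]))
s floor (array([ 0.4778, -0.3494,  0.0731]), array([ 0.4661, -0.361 ]), array([10.5,  2. ,  6.8, -5.2]))
t floor (array([ 0.4738, -0.3544,  0.0684]), array([ 0.4738, -0.3544]), array([9.3, 9.6, 8.7, 8.9, 7.4, 6.7]))
t rim (array([ 0.4823, -0.3525,  0.0988]), array([ 0.4822, -0.3525]), array([ 2.3,  2.4, -0.7, -1. ]))
```

View pics/wd18.png

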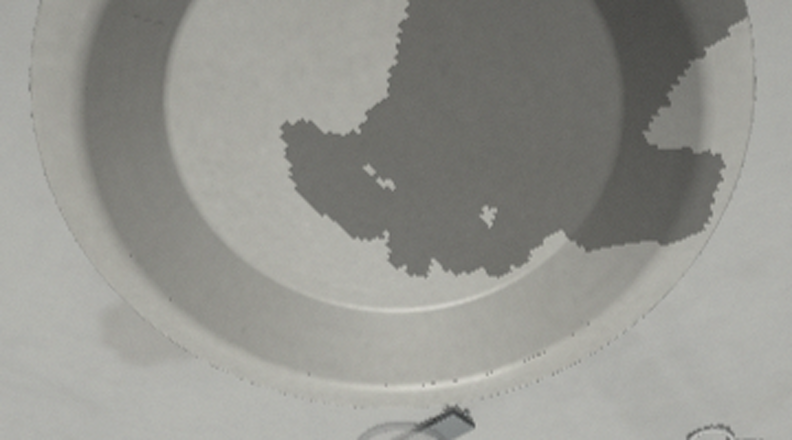

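```bash
python3 - <<'E'
from plan import *
dy=np.radians(-37)-CA
for z in (.02,.006,.003):
    p,Rt=place([.472,-.354],z,dy);print(z,p,rel(p,Rt))
E
```

```text
0.02 [ 0.47397521 -0.35445338  0.0590165 ] (array([ -3.6, -57.1,  69.4]), array([ 0.0014, -0.002 ,  0.0011]))
0.006 [ 0.47397521 -0.35445338  0.0450165 ] (array([ -3.6, -65.7,  80.4]), array([ 0.0014, -0.002 ,  0.0011]))
0.003 [ 0.47397521 -0.35445338  0.0420165 ] (array([ -3.6, -67.6,  82.8]), array([ 0.0014, -0.002 ,  0.0011]))
```

drive_tool:
  targets:
    - {"gripper":0.9,"tx":-1,"ty":-4,"tz":5,"rx":0.001,"ry":-0.002,"rz":0.001}
    - {"gripper":0.9,"tx":-2,"ty":-12,"tz":14,"rx":0.001,"ry":-0.002,"rz":0.001}
    - {"gripper":0.9,"tx":-3,"ty":-21,"tz":25,"rx":0.001,"ry":-0.002,"rz":0.001}
    - {"gripper":0.9,"tx":-4,"ty":-30,"tz":36,"rx":0.001,"ry":-0.002,"rz":0.001}
    - {"gripper":0.9,"tx":-4,"ty":-39,"tz":47,"rx":0.001,"ry":-0.002,"rz":0.001}
    - {"gripper":0.9,"tx":-4,"ty":-47,"tz":57,"rx":0.001,"ry":-0.002,"rz":0.001}
    - {"gripper":0.9,"tx":-4,"ty":-54,"tz":66,"rx":0.001,"ry":-0.002,"rz":0.001}
    - {"gripper":0.9,"tx":-4,"ty":-60,"tz":73,"rx":0.001,"ry":-0.002,"rz":0.001}
    - {"gripper":0.9,"tx":-4,"ty":-64,"tz":78,"rx":0.001,"ry":-0.002,"rz":0.001}
    - {"gripper":0.9,"tx":-4,"ty":-65,"tz":80,"rx":0.001,"ry":-0.002,"rz":0.001}

```text
time_s: 23.02
ee_pos: [0.4739, -0.3541, 0.0443]
ee_rot: [2.48, -0.0, 0.928]
ft_force: [-0.3, 0.6, -0.7]
width: 0.0226
```

```bash
python3 - <<'E'
from plan import *
dy=np.radians(-37)-CA
s=env.state();print(s["ee_pos"],s["ft_force"])
p,Rt=place([.472,-.354],.002,dy);print(p,rel(p,Rt))
f=cam("wrist");cv2.imwrite("pics/w19.png",f["image"][:,:,::-1])
E
```

```text
[ 0.4738511  -0.35406888  0.04430164] [-0.27171025  0.57550111 -0.6869954 ]
[ 0.47397521 -0.35445338  0.0410165 ] (array([-0.2, -1.8,  2.8]), array([-0.0019, -0.0009,  0.0005]))
```

View pics/w19.png

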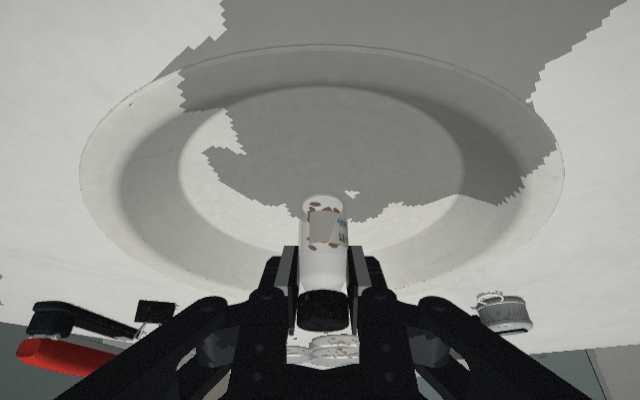

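```bash
python3 - <<'E'
from plan import *
f=cam("wrist")
def fit(f,z,r,pts):
    X=np.array([ray(f,p,z)[:2] for p in pts]); o=least_squares(lambda v:np.hypot(*(X-v[:2]).T)-v[2],[.475,-.354,r]); return o.x.round(4),(1000*o.fun).round(1)
print(fit(f,.026,.098,[(80,180),(563,170),(320,44),(130,100),(505,92)]))
print(fit(f,.002,.06,[(179,165),(463,165),(321,86),(215,113),(430,113)]))
print(ray(f,(323,207),.005), proj(f,[.472,-.354,.005]),proj(f,[.472,-.354,.064]))
a=f["image"][180:350,270:380,::-1];cv2.imwrite("pics/w19c.png",cv2.resize(a,None,fx=3.5,fy=3.5,interpolation=cv2.INTER_CUBIC))
E
```

```text
(array([ 0.4735, -0.3549,  0.0979]), array([ 0.3, -0.1,  0.6, -0.7, -0.1]))
(array([ 0.4728, -0.3548,  0.0689]), array([ 0.1, -0.3, -0.5,  0. ,  0.6]))
[ 0.47608755 -0.35631952  0.005     ] [[321.82577089 202.02402102]] [[321.50215496 323.43773376]]
```

View pics/w19c.png

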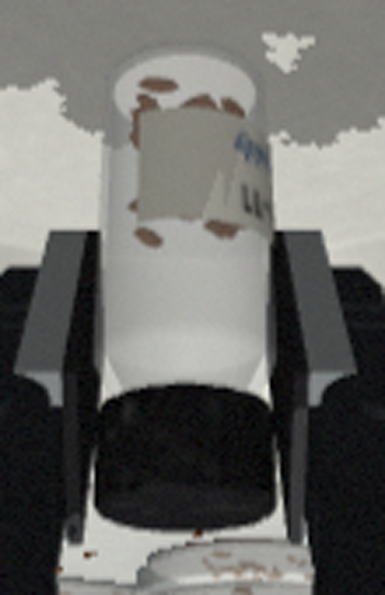

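drive_tool:
  targets:
    - {"gripper":0.9,"tx":0,"ty":-0.6,"tz":1,"rx":0,"ry":0,"rz":0}
    - {"gripper":0.9,"tx":0,"ty":-1.2,"tz":1.7,"rx":0,"ry":0,"rz":0}
    - {"gripper":0.9,"tx":0,"ty":-1.6,"tz":2.3,"rx":0,"ry":0,"rz":0}
    - {"gripper":0.9,"tx":0,"ty":-1.9,"tz":2.8,"rx":0,"ry":0,"rz":0}
    - {"gripper":0.9,"tx":0,"ty":-1.9,"tz":2.8,"rx":0,"ry":0,"rz":0}
    - {"gripper":0.9,"tx":0,"ty":-1.9,"tz":2.8,"rx":0,"ry":0,"rz":0}
    - {"gripper":0.9,"tx":0,"ty":-1.9,"tz":2.8,"rx":0,"ry":0,"rz":0}
    - {"gripper":0.9,"tx":0,"ty":-1.9,"tz":2.8,"rx":0,"ry":0,"rz":0}
    - {"gripper":0.9,"tx":0,"ty":-1.9,"tz":2.8,"rx":0,"ry":0,"rz":0}
    - {"gripper":0.9,"tx":0,"ty":-1.9,"tz":2.8,"rx":0,"ry":0,"rz":0}

```text
time_s: 23.95
ee_pos: [0.4744, -0.3547, 0.042]
ee_rot: [2.478, -0.0, 0.927]
ft_force: [0.1, 0.3, 0.1]
width: 0.0227
```

drive_tool:
  targets:
    - {"gripper":0.9,"tx":0,"ty":-0.3,"tz":0.4,"rx":0,"ry":0,"rz":0}
    - {"gripper":0.9,"tx":0,"ty":-0.5,"tz":0.7,"rx":0,"ry":0,"rz":0}
    - {"gripper":0.9,"tx":0,"ty":-0.8,"tz":1,"rx":0,"ry":0,"rz":0}
    - {"gripper":0.9,"tx":0,"ty":-1,"tz":1.3,"rx":0,"ry":0,"rz":0}
    - {"gripper":0.9,"tx":0,"ty":-1,"tz":1.3,"rx":0,"ry":0,"rz":0}
    - {"gripper":0.9,"tx":0,"ty":-1,"tz":1.3,"rx":0,"ry":0,"rz":0}
    - {"gripper":0.9,"tx":0,"ty":-1,"tz":1.3,"rx":0,"ry":0,"rz":0}
    - {"gripper":0.9,"tx":0,"ty":-1,"tz":1.3,"rx":0,"ry":0,"rz":0}
    - {"gripper":0.9,"tx":0,"ty":-1,"tz":1.3,"rx":0,"ry":0,"rz":0}
    - {"gripper":0.9,"tx":0,"ty":-1,"tz":1.3,"rx":0,"ry":0,"rz":0}

```text
time_s: 24.78
ee_pos: [0.4745, -0.3548, 0.0409]
ee_rot: [2.477, -0.0, 0.927]
ft_force: [-1.7, 1.4, 5.2]
width: 0.0229
```

drive_tool:
  targets:
    - {"gripper":0.9,"tx":0,"ty":0,"tz":0,"rx":0,"ry":0,"rz":0}
    - {"gripper":0.78,"tx":0,"ty":0,"tz":0,"rx":0,"ry":0,"rz":0}
    - {"gripper":0.72,"tx":0,"ty":0,"tz":0,"rx":0,"ry":0,"rz":0}
    - {"gripper":0.68,"tx":0,"ty":0,"tz":0,"rx":0,"ry":0,"rz":0}
    - {"gripper":0.64,"tx":0,"ty":0,"tz":0,"rx":0,"ry":0,"rz":0}
    - {"gripper":0.6,"tx":0,"ty":0,"tz":0,"rx":0,"ry":0,"rz":0}
    - {"gripper":0.55,"tx":0,"ty":0,"tz":0,"rx":0,"ry":0,"rz":0}
    - {"gripper":0.5,"tx":0,"ty":0,"tz":0,"rx":0,"ry":0,"rz":0}
    - {"gripper":0.45,"tx":0,"ty":0,"tz":0,"rx":0,"ry":0,"rz":0}
    - {"gripper":0.45,"tx":0,"ty":0,"tz":0,"rx":0,"ry":0,"rz":0}

```text
time_s: 25.62
ee_pos: [0.4745, -0.3548, 0.0408]
ee_rot: [2.477, -0.0, 0.927]
ft_force: [-0.5, 0.4, -0.2]
width: 0.0469
```

```bash
python3 - <<'E'
from plan import *
s=env.state();print(s["ee_pos"],s["ft_force"],s["width"])
f=cam("wrist");cv2.imwrite("pics/w20.png",f["image"][:,:,::-1])
E
```

```text
[ 0.47448225 -0.35481779  0.04084939] [-0.54451466  0.43707863 -0.18300629] 0.04685601403809625
```

View pics/w20.png

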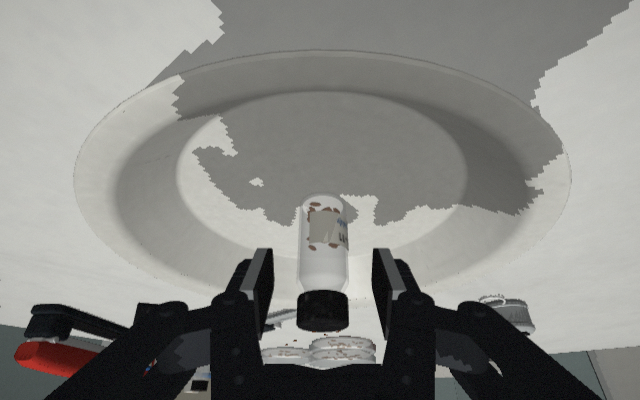

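Vial stands free between the open jaws at (323,262). Retract straight back along the tool axis.

drive_tool:
  targets:
    - {"gripper":0.45,"tx":0,"ty":0,"tz":-4,"rx":0,"ry":0,"rz":0}
    - {"gripper":0.45,"tx":0,"ty":0,"tz":-12,"rx":0,"ry":0,"rz":0}
    - {"gripper":0.45,"tx":0,"ty":0,"tz":-24,"rx":0,"ry":0,"rz":0}
    - {"gripper":0.45,"tx":0,"ty":0,"tz":-38,"rx":0,"ry":0,"rz":0}
    - {"gripper":0.45,"tx":0,"ty":0,"tz":-52,"rx":0,"ry":0,"rz":0}
    - {"gripper":0.45,"tx":0,"ty":10,"tz":-68,"rx":0,"ry":0,"rz":0}
    - {"gripper":0.45,"tx":0,"ty":25,"tz":-86,"rx":0,"ry":0,"rz":0}
    - {"gripper":0.45,"tx":0,"ty":42,"tz":-105,"rx":0,"ry":0,"rz":0}
    - {"gripper":0.45,"tx":0,"ty":58,"tz":-122,"rx":0,"ry":0,"rz":0}
    - {"gripper":0.45,"tx":0,"ty":65,"tz":-130,"rx":0,"ry":0,"rz":0}

```text
time_s: 26.5
ee_pos: [0.4516, -0.3374, 0.1875]
ee_rot: [2.471, 0.0, 0.928]
ft_force: [0.1, 0.3, -0.1]
width: 0.0468
```

```bash
python3 - <<'E'
from plan import *
s=env.state();print(s["ee_pos"],s["ft_force"],s["width"])
for n in ("wrist","top","scene"):
    f=cam(n);cv2.imwrite(f"pics/{n}21.png",f["image"][:,:,::-1]);np.savez(n+"21.npz",K=f["camera_matrix"],E=f["extrinsics"])
    print(n,proj(f,[[.473,-.355,.002],[.473,-.355,.062]]))
E
```

```text
[ 0.45163036 -0.33742018  0.18754356] [ 0.08000948  0.28635925 -0.07280855] 0.04680167529605872
wrist [[322.00435144  72.93950599]
 [321.8114219  124.4524288 ]]
top [[429.27696829 244.48383137]
 [434.22096032 244.33538565]]
scene [[411.02528464 274.69243387]
 [413.902371   263.82361883]]
```

View pics/wrist21.png

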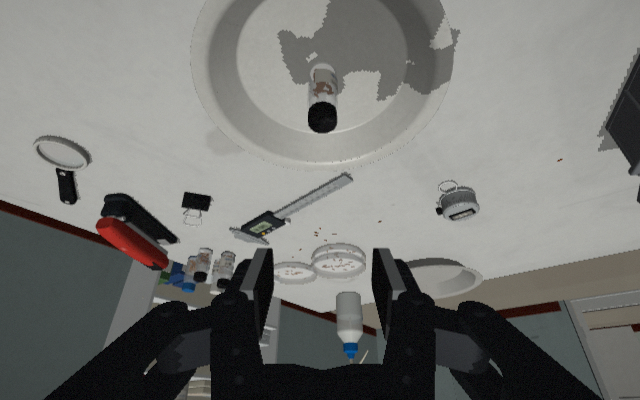

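View pics/scene21.png

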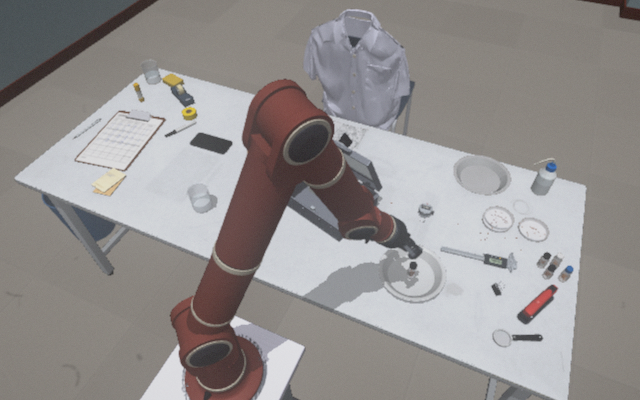

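View pics/top21.png

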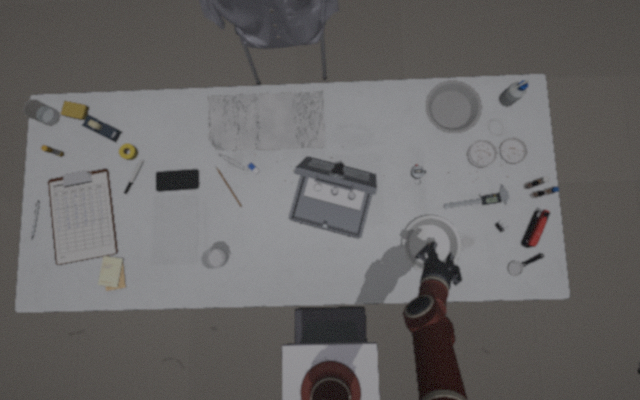

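The vial stands upright mid-dish, with its cap top at (322,118) in the wrist view. The lid is up, the rack's cartridges are in place, and the beaker is unchanged at (215,255) in the top view. The hand touches nothing.

```bash
python3 - <<'E'
from plan import *
a=cv2.imread("pics/top0.png")[205:280,200:470].astype(int);b=cv2.imread("pics/top21.png")[205:280,200:470].astype(int)
print(np.abs(a-b)[:,:40].mean())  # beaker patch
print(env.finish_job(),env.state()["time_s"])
E
```

```text
4.426333333333333
the job is handed in; nothing more can be done
the job is handed in; nothing more can be done
```

I did every step of the task and handed the job in at about 26.7 s; the hand-in reports no verdict.

- **Latch:** I pushed the wing latch down and kept it pushed at about 12–17 N while turning it to its end. The hand turned 1.28 rad, and the end stop resisted it.
- **Lid:** I lifted it slowly by its lip in five moves. It stayed on its stop after the hand backed off.
- **Vial:** I took it from the left-hand hole and set it down in the near dish with about 5 N of contact, then released it.

**Last checks:**
- The pictures show the vial standing upright about 2 mm from where I measured the dish centre. My three camera views put that centre up to about 1 cm apart, so I used the wrist camera's closest-range fit.
- The lid is open and both cartridges are in their holes.
- The beaker and the dish looked to be in the same place in the top view. That was by eye; the pixel difference I ran over the beaker showed only a small average change and I had no threshold for it.
- The hand was clear of everything, with about 0.3 N at the wrist.

**Checks that disagreed:**
- At the vial pre-grasp, and again after release, the cap appeared about 6 pixels from where I predicted in the wrist picture. The grasp held and the placing was unaffected.
- While closing on the vial the hand first overshot by about 7 mm, and I corrected that before gripping.

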